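# Seal the drive cases and file them

### The job

Seal the backup-drive cases lying on the rubber mat and file them: turn the knob on the seal press clockwise until it clicks over to working, then push each case nose-first under the bridge hard up against the stop and hold it there a few seconds until the plunger has pressed its seal plug all the way in, clearly below the rim of the nose. Lay every sealed case flat, label up, on the floor of the black file drawer, and when all cases are sealed click the knob back to parked; leave the mug, the padlock and the tub of plugs where they are.

Things in the scene. Friction and masses are not known exactly. Their poses are not given: they have to be found in the camera images.
- case_a: grey hard plastic drive case, 130 x 46 x 32 mm (x, y, z), about 0.25 kg, identical to the others; may be absent (None). Origin: centre of its underside; +x points to its nose, +z to the side with the paper label. The nose has a recess 30 mm wide and 20 mm high, centred 16 mm above the underside, from which a white seal plug (20 x 12 mm) stands out
- case_b: grey hard plastic drive case, 130 x 46 x 32 mm (x, y, z), about 0.25 kg, identical to the others; may be absent (None). Origin: centre of its underside; +x points to its nose, +z to the side with the paper label. The nose has a recess 30 mm wide and 20 mm high, centred 16 mm above the underside, from which a white seal plug (20 x 12 mm) stands out
- case_c: grey hard plastic drive case, 130 x 46 x 32 mm (x, y, z), about 0.25 kg, identical to the others; may be absent (None). Origin: centre of its underside; +x points to its nose, +z to the side with the paper label. The nose has a recess 30 mm wide and 20 mm high, centred 16 mm above the underside, from which a white seal plug (20 x 12 mm) stands out
- case_d: grey hard plastic drive case, 130 x 46 x 32 mm (x, y, z), about 0.25 kg, identical to the others; may be absent (None). Origin: centre of its underside; +x points to its nose, +z to the side with the paper label. The nose has a recess 30 mm wide and 20 mm high, centred 16 mm above the underside, from which a white seal plug (20 x 12 mm) stands out
- plug_a (a joint): how far the seal plug of case_a has been pushed in, m: 0 = 9 mm proud of the nose, 0.009 = flush with the rim, 0.012 = fully home, 3 mm below the rim; starts at 0 to 0.002. It moves stiffly (about 4 N friction and heavily damped, so it creeps in over 2 to 4 s under the press's plunger) and stays where it is left
- plug_b (a joint): how far the seal plug of case_b has been pushed in, m: 0 = 9 mm proud of the nose, 0.009 = flush with the rim, 0.012 = fully home, 3 mm below the rim; starts at 0 to 0.002. It moves stiffly (about 4 N friction and heavily damped, so it creeps in over 2 to 4 s under the press's plunger) and stays where it is left
- plug_c (a joint): how far the seal plug of case_c has been pushed in, m: 0 = 9 mm proud of the nose, 0.009 = flush with the rim, 0.012 = fully home, 3 mm below the rim; starts at 0 to 0.002. It moves stiffly (about 4 N friction and heavily damped, so it creeps in over 2 to 4 s under the press's plunger) and stays where it is left
- plug_d (a joint): how far the seal plug of case_d has been pushed in, m: 0 = 9 mm proud of the nose, 0.009 = flush with the rim, 0.012 = fully home, 3 mm below the rim; starts at 0 to 0.002. It moves stiffly (about 4 N friction and heavily damped, so it creeps in over 2 to 4 s under the press's plunger) and stays where it is left
- press: seal press, fixed. Origin: on the table below the middle of its stop; +x is the way a case is pushed in, from mouth to stop. Its bed is 12 mm high (a case's underside slides at z = 12 mm). A tongue of the same height, 30 mm wide, runs out to x = -152 mm; it carries the case's tail and leaves its sides free. Housing behind the stop: 80 mm wide, 75 mm high, to x = 118 mm
- mouth (a point): the mouth of the press, on bed level (12 mm above the table), 68 mm before the stop; axes as the press. Two guides 50 mm apart and 52 mm high run from 50 mm before the stop up to it, flared to about 68 mm apart here. A bridge spans the guides over their whole length, its underside 50 mm and its top 62 mm above the table
- stop (a point): middle of the stop face, on the plunger's axis, 28 mm above the table; axes as the press. The stop is two steel blocks, 34 mm apart, that the sides of the nose's rim meet; the plunger works between them. A case at the stop has its origin 65 mm before this point
- plunger (a joint): how far the sprung plunger (brass pin, 12 mm across) is pushed back, m, 0 to 0.026. Knob parked: its tip lies 12 mm behind the stop face and does not press the plug. Knob working: 4 mm in front of it; it pushes with 8 N plus 0.5 N per mm, about 14 N when a fresh case meets the stop, and pushes a loose case back out. It reaches the plug's full depth only with the case within 1 mm of the stop
- ram_knob (a joint): angle of the black knob on top of the press housing, rad: 0 = parked (bar along the press's x), 1.2 = working (bar turned 69 degrees clockwise seen from above). A sprung detent holds it at either end: about 0.12 N m to get past the middle (0.6), after which it clicks on by itself
- knob_grip (a point): on the knob's axis, at the height to grip its bar, 111 mm above the table; turns with the knob, x along the bar. The bar is 50 mm long, 14 mm thick and 34 mm high, its top 12 mm above this point
- drawer: black steel file drawer tray standing on the table, 296 x 236 x 32 mm outside, walls and floor 3 mm thick, open on top. Origin: centre of its underside; x along the 296 mm side
- mat: black rubber mat, 340 x 280 x 3 mm, fixed, on which the cases lie at the start. Origin: centre of its underside
- mug: bystander: white ceramic mug, 82 mm across, 95 mm high. Origin: centre of its underside
- padlock: bystander: brass padlock lying flat, 50 x 50 x 24 mm body with a steel shackle. Origin: centre of the body's underside
- plug_tub: bystander: open black plastic tub of spare plugs, 110 x 80 x 45 mm. Origin: centre of its underside
Things that resemble listed ones, but are neither listed nor needed, are in the scene too. What is shaped like the case_a but blue is not meant.

How it is judged:
By the outcome, as a careful person would: the job done as asked, in the order asked, and still so for the second after the job is handed in, with the robot touching nothing.
Of case_a, case_b, case_c, case_d only 2 to 4 are there at a start; the rules pass over those that are not, and their reading is None.
At some moment in a run one of case_a, case_b, case_c, case_d may be knocked a few centimetres aside while the robot is not near it.
Once in a run the grip may slacken for a moment while it holds something.
It also fails if it takes over 210 s, if anything falls off the work surface, if the arm or the gripper's body presses on something with over 40 N, if the wrist force passes 120 N, or if a joint passes its speed limit or range.

### The arm

A 6-joint arm with a two-finger parallel gripper is mounted at the origin on the work surface. World frame = base frame: x ahead of the robot, y to its left, z up, the work surface at z = 0. Lengths are in mm, angles in rad, forces in N, time in s.
With the tool pointing down it reaches from about 375 to 825 mm from the base axis. Payload 5.5 kg.
Tool frame: the origin (TCP) lies at the very end of the fingers, on their centre line; the grasp point (between the pads) lies 19 mm behind it; z points along the fingers, y is the line along which they close (so a half turn about z gives the same grasp; the last joint's range is limited). The gripper opens to 85 mm and grips with 20 to 120 N. Pads are 22 mm wide; open, the fingers measure 114 mm over their backs; the gripper's body (76 mm by 85 mm) begins 54 mm behind the grasp point. The pads swing forward as they close: fully open they stand 13 mm farther back than shut.
Start: joints at [-1.338, 0.314, -0.047, 1.21, 0, 1.571], TCP at [138.419, -583.811, 231.299] pointing down, gripper open.
Joint ranges: [-2.67, 2.67], [-0.69, 1.73], [-1.03, 1.25], [-2.08, 2.16], [-1.42, 1.45], [-3.14, 3.14]. Speed limits (rad/s): [2.39, 2.39, 3.01, 3.14, 3.14, 3.14].

### API

Orientations are given as a 3x3 rotation matrix whose columns are the frame's x, y, z axes.
In Python, from plant import bot gives the robot as it stands. The module is installed in compiled form; this text tells all that it offers.
- The arm moves only by the tool servo_tool, never from a script. Its argument "motion" is a list of rows, each a list of 3 entries, a list of its own where there are three numbers: the opening, from 0 (shut) to 1 (fully open), then the shift along the tool's x, y, z in m, then the turn, a rotation vector about the tool's x, y, z in degrees. In form: [[fingers, [x, y, z], [ax, ay, az]], ...]. A call has 1 to 20 rows; each row shifts and turns the commanded pose from where the row before left it, along the tool's axes as they then stand; what a row does not reach is not made up. A row lasts 1/12 s, in which the tool goes at most 41.7 mm and 7.16 degrees, less where a joint would pass 70% of its speed; a pose out of reach is approached as far as the arm can. A call with a gripper value outside its range is refused whole. The fingers move at their own pace and stop on an object; "force" is the grip in N (left out, the last holds). Time passes only in rows, so rows that do not move let the fingers close. It gives the time, the measured TCP pose, the force, the opening and the grip force at its end, in the units of the state.
- bot.read_state(): the state, without advancing time (a new reading comes with each control period).
- bot.snapshot(name): name is "side" or "top" or "wrist"; returns a dict with "pixels" (420x560x3 uint8, red, green, blue), "range_z" (420x560 float32, mm along the optical axis (not along the pixel's ray), 0 where there is no reading), "fx", "fy", "cx", "cy" (pixels), "xyz" and "orientation" of the camera in the world. Camera axes: x right, y down, z forward; pixel columns grow to the right and rows downward; lengths in mm; the calibration is good to about 2 mm. A picture is of the moment at which its call begins.
- bot.close_job(): hands the job in; it is judged then, once.
The state is a dict: "time": time; "q": joint angles; "dq": joint speeds; "joint_torque": joint torques, N m; "tool_pos": TCP position; "eef_rot": TCP orientation; "force": force on the tool from outside, world axes, zero at the start; "ft_torque": the same for the moment, N m; "grip_width": finger opening in mm; "grip_force": force on a finger pad.
Only numpy, scipy, OpenCV 4.12 (cv2) and the standard library are available. Lean on these libraries where they do the work, as an engineer would, in place of code of your own. Each camera call takes 0.05 s, during which the arm holds its last target. There are 200 camera calls.

## Working session

There is one attempt and no reset: what is moved stays moved. The work goes in short steps, Python scripts to look and compute and a tool call to move; the robot and the scene stay as the last step left them, time stands still between calls to the robot, and variables do not carry over. Pictures are saved under pics/ and viewed, at most 14 in all, crops included, and the job is handed in when it is done.

Besides the shell and the picture viewer there is one more tool, called after "Call:" by a JSON object that holds its "api" and its "payload". servo_tool: Moves the arm, as the interface text tells. Its arguments: {"type":"object","properties":{"motion":{"type":"array","items":{"type":"array"}},"force":{"type":"number"}},"required":["motion"]}

```bash
mkdir -p pics; cat > h.py <<'E'
import numpy as np, cv2
from plant import bot
def snap(n,save=None):
    s=bot.snapshot(n)
    if save: cv2.imwrite('pics/'+save,s['pixels'][:,:,::-1])
    np.savez('last_'+n+'.npz',**s); return s
def load(n): return dict(np.load('last_'+n+'.npz'))
def xyz(s,u,v,r=None):
    d=s['range_z'][int(v),int(u)] if r is None else r
    p=np.array([(u-s['cx'])/s['fx']*d,(v-s['cy'])/s['fy']*d,d])
    return s['orientation']@p+s['xyz']
def plane(s,u,v,z):
    d=s['orientation']@np.array([(u-s['cx'])/s['fx'],(v-s['cy'])/s['fy'],1]); return s['xyz']+d*(z-s['xyz'][2])/d[2]
def cloud(s):
    v,u=np.mgrid[0:420,0:560]; d=s['range_z']
    P=np.stack([(u-s['cx'])/s['fx']*d,(v-s['cy'])/s['fy']*d,d],-1)
    return P@s['orientation'].T+s['xyz']
E
python3 - <<'E'
from h import *
np.set_printoptions(precision=3,suppress=True)
for n in('top','side'):
    s=snap(n,n+'0.png'); print(n,s['fx'],s['cx'],s['cy'],s['xyz'],s['orientation'].tolist())
st=bot.read_state(); print(st)
E
```

```text
top 446.16463542578646 278.48096809726474 214.10776963093852 [ 458.39    24.668 1342.267] [[-0.011642278645205329, -0.993568999511364, 0.1126281517114356], [-0.9999040640976112, 0.012413216126106337, 0.006146109866116967], [-0.0075046618196426985, -0.11254579190442142, -0.9936181986938339]]
side 423.7916627358859 273.12600617860295 215.30059535708318 [101.559 521.063 709.123] [[-0.7084887181295866, -0.4758254741673618, 0.5211850481513263], [-0.7057196888780326, 0.47963484867806816, -0.521450028922676], [-0.001859304436616312, -0.737252012589299, -0.6756152846998357]]
{'time': 0.1, 'q': array([-1.338,  0.314, -0.048,  1.21 , -0.   ,  1.571]), 'dq': array([-0.   , -0.   ,  0.003,  0.001, -0.001, -0.002]), 'joint_torque': array([ -0.   , -54.077,  34.054,   0.011,   0.   ,   0.   ]), 'tool_pos': array([ 138.302, -583.334,  230.536]), 'eef_rot': array([[ 0.973,  0.231, -0.   ],
       [ 0.231, -0.973,  0.001],
       [-0.   , -0.001, -1.   ]]), 'force': array([ 0.418,  0.662, -0.148]), 'ft_torque': array([-0.027, -0.003, -0.003]), 'grip_force': 0.0, 'grip_width': 85.37920073922515}
```

View pics/top0.png

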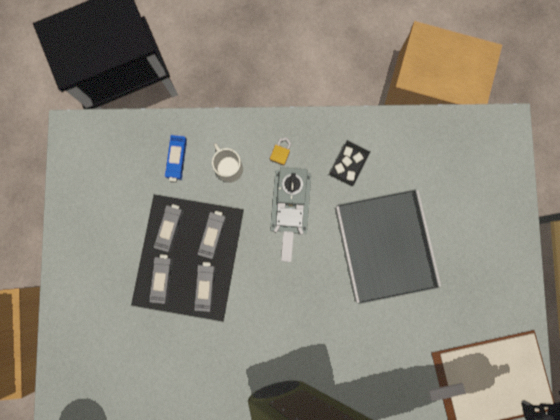

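View pics/side0.png

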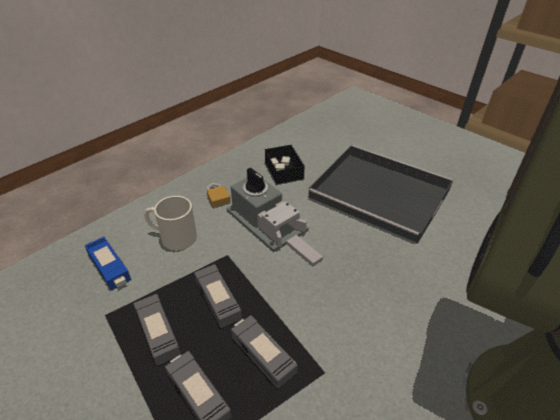

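```bash
python3 - <<'E'
from h import *
np.set_printoptions(precision=1,suppress=True)
for n in ('top','side'):
    s=load(n);C=cloud(s);z=C[...,2]
    def rect(mask,name,mn=30):
        k,l,stt,_=cv2.connectedComponentsWithStats(mask.astype(np.uint8))
        for i in range(1,k):
            if stt[i,4]<mn: continue
            p=C[l==i]; r=cv2.minAreaRect(p[:,:2].astype(np.float32)); print(n,name,stt[i,:5],np.array(r[0]),np.array(r[1]),round(r[2],1),'z',np.median(p[:,2]))
    X,Y=C[...,0],C[...,1]
    reg=(X>350)&(X<800)&(abs(Y)<520)
    rect(reg&(z>25)&(z<45),'25-45'); rect(reg&(z>55)&(z<68),'bridge',20); rect(reg&(z>69)&(z<82),'housing',20); rect(reg&(z>90),'>90',15); rect(reg&(z>7)&(z<17),'7-17'); rect(reg&(z>20),'>20')
s=load('top')['pixels'][:,:,::-1]
cv2.imwrite('pics/c1.png',np.hstack([cv2.resize(s[190:320,125:255],(400,400),interpolation=2),cv2.resize(s[140:270,225:355],(400,400),interpolation=2)]))
E
```

```text
top 25-45 [165 152  19  28 419] [759.  345.8] [49.  84.9] 85.8 z 31.78187450123596
top 25-45 [216 154  22  16  51] [772.3 192. ] [27.7 70.6] 25.8 z 34.96506180752681
top 25-45 [221 170  22  12  33] [721.1 167.8] [17.1 66.5] 23.9 z 35.339713669026196
top 25-45 [330 172  27  14  57] [ 715.5 -158.7] [79.5 16.3] 64.7 z 38.812362166965386
top 25-45 [337 189 104 113 841] [ 510.4 -285.9] [296.4 249.9] 10.5 z 32.55385580310099
top 25-45 [154 206  28  46 719] [570.  360.3] [ 48.7 135.1] 73.1 z 35.093286985293844
top 25-45 [198 212  27  47 718] [548.8 231.3] [ 48.3 136.1] 74.1 z 34.972277586013206
top 25-45 [149 256  22  48 745] [420.4 380.1] [ 48.9 136.3] 83.6 z 34.90933720173666
top 25-45 [195 263  19  41 618] [408.1 250.8] [ 48.3 116.8] 85.0 z 35.1555773606334
top 25-45 [368 293  41   9  58] [ 360.4 -281.3] [  3.7 118.2] 10.5 z 31.874123713057315
top bridge [215 152  19  10  28] [779.3 193. ] [14.5 56.5] 21.6 z 60.0452297331683
top bridge [276 207  27  20 436] [595.7   1.2] [73.5 52.6] 84.5 z 62.4856803226329
top housing [215 151  12   9  20] [779.6 200.6] [ 7.  39.4] 33.4 z 75.145153103100
[... 4707 characters left out ...]
3898
side >20 [ 231  168   76   76 2580] [644.2  -2.1] [ 86.2 188.3] 84.4 z 60.9078681969886
side >20 [210 186  20  16 151] [786.9  30.7] [48.2 41.9] 69.2 z 22.06063097388096
side >20 [ 149  196   47   48 1627] [752.  181.9] [82.7 87. ] 81.5 z 65.0785932055154
side >20 [ 94 248  35  37 718] [756.9 347.8] [48.1 88.8] 85.2 z 30.07315858478603
side >20 [ 195  265   47   59 1377] [546.9 233.3] [ 48.6 132.3] 73.9 z 33.09618402169724
side >20 [ 134  294   46   67 1643] [569.2 362.6] [ 48.  133.5] 73.6 z 33.25137240742799
side >20 [ 232  315   57   61 1551] [408.4 252.8] [ 48.1 120.2] 84.8 z 33.184843209156156
side >20 [ 166  351   66   69 2227] [422.5 381.8] [ 48.8 140.5] 83.4 z 33.289628377557506
```

View pics/c1.png

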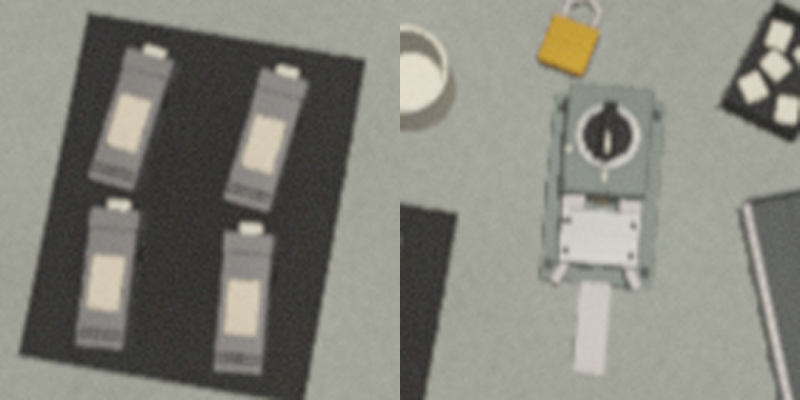

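Candidates in the top view: grey cases at (168,228), (211,235), (160,279) and (205,287), all label up with the white plug at the upper end (nose towards +x). The one shaped like them at (175,158) is blue, so I exclude it. The close crop confirms four grey cases. The press has its stop at about (620,0) with yaw -5.4°, and the knob is parked. I'll go over the press first.

Call:
{"api": "servo_tool", "payload": {"motion": [[0.5, [0.0333, -0.0218, -0.001], [0, 0, 0]], [0.5, [0.0333, -0.0218, -0.001], [0, 0, 0]], [0.5, [0.0333, -0.0218, -0.001], [0, 0, 0]], [0.5, [0.0333, -0.0218, -0.001], [0, 0, 0]], [0.5, [0.0333, -0.0218, -0.001], [0, 0, 0]], [0.5, [0.0333, -0.0218, -0.001], [0, 0, 0]], [0.5, [0.0333, -0.0218, -0.001], [0, 0, 0]], [0.5, [0.0333, -0.0218, -0.001], [0, 0, 0]], [0.5, [0.0333, -0.0218, -0.001], [0, 0, 0]], [0.5, [0.0333, -0.0218, -0.001], [0, 0, 0]], [0.5, [0.0333, -0.0218, -0.001], [0, 0, 0]], [0.5, [0.0333, -0.0218, -0.001], [0, 0, 0]], [0.5, [0.0333, -0.0218, -0.001], [0, 0, 0]], [0.5, [0.0333, -0.0218, -0.001], [0, 0, 0]], [0.5, [0.0333, -0.0218, -0.001], [0, 0, 0]], [0.5, [0.0333, -0.0218, -0.001], [0, 0, 0]], [0.5, [0.0333, -0.0218, -0.001], [0, 0, 6.3]], [0.5, [0.0333, -0.0218, -0.001], [0, 0, 6.3]], [0.5, [0.0333, -0.0218, -0.001], [0, 0, 6.3]], [0.5, [0, 0, 0], [0, 0, 0]]], "force": 60}}

```text
time: 1.77
tool_pos: [670.7, -49.1, 247.9]
eef_rot: [[0.997, -0.073, 0.001], [-0.073, -0.997, 0.009], [0.0, -0.009, -1.0]]
force: [-1.7, -0.4, -0.7]
grip_width: 42.7
grip_force: 0.0
```

```bash
cat >> h.py <<'E'
def tell():
    st=bot.read_state(); p=st['tool_pos'];R=st['eef_rot'];yaw=np.degrees(np.arctan2(R[1,0],R[0,0]))
    print('t %.1f pos %s yaw %.1f tilt %.2f q %s F %s grip %.1f %.0f'%(st['time'],p.round(1),yaw,np.degrees(np.arccos(-R[2,2])),st['q'].round(2),st['force'].round(1),st['grip_width'],st['grip_force'])); return p,R,yaw
def to(x,y,z,yaw,start=None):
    "print shift in tool frame (mm) then turn about tool z (deg)"
    if start is None: p,R,w=tell()
    else: p,w=np.array(start[:3]),start[3]
    c,s=np.cos(np.radians(w)),np.sin(np.radians(w)); d=np.array([x,y,z])-p
    print('->',(x,y,z,yaw),'shift',np.array([d[0]*c+d[1]*s,d[0]*s-d[1]*c,-d[2]]).round(1),'turn %.1f'%((w-yaw+180)%360-180),'dist %.0f'%np.linalg.norm(d)); return (x,y,z,yaw)
E
python3 - <<'E'
from h import *
tell(); s=snap('wrist','w1.png'); print(s['xyz'],s['orientation'].round(3))
E
```

```text
t 1.8 pos [670.7 -49.1 247.9] yaw -4.2 tilt 0.50 q [-0.08  0.45  0.19  1.31  0.01  3.14] F [-1.7 -0.4 -0.7] grip 42.7 0
[749.40396836 -55.85565421 390.80526565] [[-0.073 -0.95  -0.305]
 [-0.997  0.067  0.031]
 [-0.009  0.306 -0.952]]
```

View pics/w1.png

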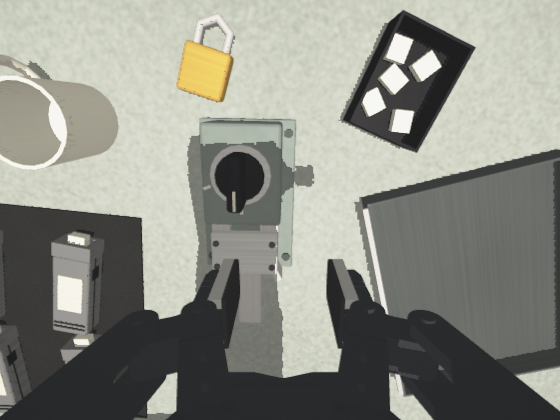

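The knob is at (240,175) with its bar vertical (parked), the bridge is at (244,250) and the case is at (75,283). Joint 6 is at its limit, so I'll work with the tool yaw flipped to about 175°.

```bash
python3 - <<'E'
from h import *
np.set_printoptions(precision=1,suppress=True)
s=load('wrist');C=cloud(s);z=C[...,2];X,Y=C[...,0],C[...,1]
def rect(m,n):
    k,l,t,_=cv2.connectedComponentsWithStats(m.astype(np.uint8))
    for i in range(1,k):
        if t[i,4]>150:
            p=C[l==i]; r=cv2.minAreaRect(p[:,:2].astype(np.float32)); print(n,t[i],np.array(r[0]),np.array(r[1]),round(r[2],1),'z',np.median(p[:,2]))
reg=(X>500)&(abs(Y)<80)
rect(reg&(z>115)&(z<128),'bar'); rect(reg&(z>72)&(z<78),'housing'); rect(reg&(z>59)&(z<65),'bridge'); rect(reg&(z>82)&(z<92),'ring')
rect((z>29)&(z<40)&(Y>180)&(X>450),'case')
to(688,-5.1,180,175)
E
```

```text
bar [225 155  18  58 968] [690.1  -6.4] [14.2 49.2] 84.7 z 123.0970404218757
housing [ 199  122   83  104 4999] [687.7  -6.1] [ 79.9 103.7] 84.7 z 75.32498607844826
bridge [ 210  232   67   43 2356] [597.2   2.7] [73.5 50.5] 84.9 z 62.525491772246
ring [245 150  22  54 689] [687.2 -22. ] [19.9 52.5] 84.8 z 89.27167384853664
ring [211 154  18  44 350] [692.1  13.2] [15.7 43.1] 79.9 z 89.24775772974937
case [ 25  90  33  65 486] [753.3 209.7] [21.6 65.7] 88.7 z 35.015344747238856
case [  51  240   43   96 3449] [548.3 232.6] [ 48.1 130.8] 74.5 z 35.775855764690846
case [ 60 346  26  11 191] [456.2 256.2] [11.9 31.8] 0.6 z 35.33732855655114
t 1.8 pos [668.2 -50.8 248.1] yaw -4.5 tilt 0.44 q [-0.1  0.5  0.2  1.3  0.   3.1] F [-0.6  0.   0.2] grip 42.5 0
-> (688, -5.1, 180, 175) shift [ 16.1 -47.1  68.1] turn -179.5 dist 84
```

Call:
{"api": "servo_tool", "payload": {"motion": [[0.5, [0.0085, -0.023, 0], [0, 0, 0]], [0.5, [0.0085, -0.023, 0], [0, 0, 0]], [0.5, [0, 0, 0], [0, 0, -7.15]], [0.5, [0, 0, 0], [0, 0, -7.15]], [0.5, [0, 0, 0], [0, 0, -7.15]], [0.5, [0, 0, 0], [0, 0, -7.15]], [0.5, [0, 0, 0], [0, 0, -7.15]], [0.5, [0, 0, 0], [0, 0, -7.15]], [0.5, [0, 0, 0], [0, 0, -7.15]], [0.5, [0, 0, 0], [0, 0, -7.15]], [0.5, [0, 0, 0], [0, 0, -7.15]], [0.5, [0, 0, 0], [0, 0, -7.15]], [0.5, [0, 0, 0], [0, 0, -7.15]], [0.5, [0, 0, 0], [0, 0, -7.15]], [0.5, [0, 0, 0], [0, 0, -7.15]], [0.5, [0, 0, 0], [0, 0, -7.15]], [0.5, [0, 0, 0], [0, 0, -7.15]], [0.5, [0, 0, 0], [0, 0, -7.15]], [0.5, [0, 0, 0], [0, 0, -7.15]], [0.5, [0, 0, 0], [0, 0, -7.15]]]}}

```text
time: 3.48
tool_pos: [684.6, -26.9, 250.8]
eef_rot: [[-0.591, 0.807, -0.0], [0.807, 0.591, 0.022], [0.018, 0.013, -1.0]]
force: [-0.0, -0.4, -0.1]
grip_width: 42.9
grip_force: 0.0
```

Call:
{"api": "servo_tool", "payload": {"motion": [[0.5, [0, 0, 0], [0, 0, -7.15]], [0.5, [0, 0, 0], [0, 0, -7.15]], [0.5, [0, 0, 0], [0, 0, -7.15]], [0.5, [0, 0, 0], [0, 0, -7.15]], [0.5, [0, 0, 0], [0, 0, -7.15]], [0.5, [0, 0, 0], [0, 0, -7.15]], [0.5, [0, 0, 0], [0, 0, -7.15]], [0.5, [0, 0, 0.03], [0, 0, 0]], [0.5, [0, 0, 0.03], [0, 0, 0]], [0.5, [0, 0, 0], [0, 0, 0]], [0.5, [0, 0, 0], [0, 0, 0]]]}}

```text
time: 4.4
tool_pos: [683.4, -25.1, 189.3]
eef_rot: [[-0.997, 0.071, -0.004], [0.071, 0.997, 0.023], [0.006, 0.022, -1.0]]
force: [-0.6, 0.4, 0.1]
grip_width: 42.6
grip_force: 0.0
```

```bash
python3 - <<'E'
from h import *
to(689,-5.9,94,174.7)
E
```

```text
t 4.4 pos [683.4 -25.1 189.3] yaw 175.9 tilt 1.32 q [-0.05  0.5   0.12  1.2   0.02  0.02] F [-0.6  0.4  0.1] grip 42.6 0
-> (689, -5.9, 94, 174.7) shift [-4.3 19.6 95.3] turn 1.2 dist 97
```

Call:
{"api": "servo_tool", "payload": {"motion": [[0.5, [-0.0043, 0.0196, 0], [0, 0, 0]], [0.5, [0, 0, 0], [1.3, -0.3, 1.2]], [0.5, [0, 0, 0.03], [0, 0, 0]], [0.5, [0, 0, 0.03], [0, 0, 0]], [0.5, [0, 0, 0.03], [0, 0, 0]], [0.5, [0, 0, 0.004], [0, 0, 0]], [0.5, [0, 0, 0], [0, 0, 0]], [0.5, [0, 0, 0], [0, 0, 0]]]}}

```text
time: 5.07
tool_pos: [693.1, -5.5, 99.8]
eef_rot: [[-0.996, 0.091, 0.007], [0.091, 0.996, -0.0], [-0.007, 0.0, -1.0]]
force: [-0.3, 0.0, 1.6]
grip_width: 42.4
grip_force: 0.0
```

```bash
cat >> h.py <<'E'
from scipy.spatial.transform import Rotation as Ro
def Rt(yaw):
    c,s=np.cos(np.radians(yaw)),np.sin(np.radians(yaw)); return np.array([[c,s,0],[s,-c,0],[0,0,-1]])
def to(x,y,z,yaw,start=None):
    if start is None: p,R,_=tell()
    else: p,R=np.array(start[:3]),Rt(start[3])
    d=np.array([x,y,z])-p
    print('->',(x,y,z,yaw),'shift',(R.T@d).round(1),'turn',Ro.from_matrix(R.T@Rt(yaw)).as_rotvec(degrees=True).round(1),'dist %.0f'%np.linalg.norm(d)); return (x,y,z,yaw)
E
python3 - <<'E'
from h import *
to(689,-5.9,94,174.7)
E
```

```text
t 5.1 pos [693.1  -5.5  99.8] yaw 174.8 tilt 0.39 q [-0.01  0.55  0.01  1.02 -0.    0.08] F [-0.3  0.   1.6] grip 42.4 0
-> (689, -5.9, 94, 174.7) shift [ 4.1 -0.7  5.8] turn [0.  0.4 0.1] dist 7
```

Call:
{"api": "servo_tool", "payload": {"motion": [[0.5, [0.004, -0.0007, 0.006], [0, 0.4, 0]], [0.5, [0, 0, 0], [0, 0, 0]], [0.1, [0, 0, 0], [0, 0, 0]], [0, [0, 0, 0], [0, 0, 0]], [0, [0, 0, 0], [0, 0, 0]], [0, [0, 0, 0], [0, 0, 0]], [0, [0, 0, 0], [0, 0, 0]], [0, [0, 0, 0], [0, 0, 0]], [0, [0, 0, 0], [0, 0, 0]]], "force": 60}}

```text
time: 5.82
tool_pos: [688.3, -6.7, 92.4]
eef_rot: [[-0.996, 0.091, -0.001], [0.091, 0.996, -0.002], [0.001, -0.002, -1.0]]
force: [-1.8, -4.1, 6.0]
grip_width: 13.1
grip_force: 59.9
```

Call:
{"api": "servo_tool", "payload": {"motion": [[0, [0, 0, 0], [0, 0, 7]], [0, [0, 0, 0], [0, 0, 7]], [0, [0, 0, 0], [0, 0, 7]], [0, [0, 0, 0], [0, 0, 7]], [0, [0, 0, 0], [0, 0, 7]], [0, [0, 0, 0], [0, 0, 7]], [0, [0, 0, 0], [0, 0, 7]], [0, [0, 0, 0], [0, 0, 7]], [0, [0, 0, 0], [0, 0, 7]], [0, [0, 0, 0], [0, 0, 6.5]], [0, [0, 0, 0], [0, 0, 0]], [0, [0, 0, 0], [0, 0, 0]]]}}

```text
time: 6.82
tool_pos: [689.0, -6.0, 92.4]
eef_rot: [[-0.268, 0.963, -0.0], [0.963, 0.268, -0.001], [-0.001, -0.0, -1.0]]
force: [0.4, -2.6, 5.7]
grip_width: 12.9
grip_force: 60.0
```

```bash
python3 - <<'E'
from h import *
tell(); print(bot.read_state()['ft_torque'].round(2))
E
```

```text
t 6.8 pos [689.   -6.   92.4] yaw 105.5 tilt 0.04 q [-0.01  0.56 -0.    1.01 -0.    1.29] F [ 0.4 -2.6  5.7] grip 12.9 60
[-0.82 -0.17  0.43]
```

Call:
{"api": "servo_tool", "payload": {"motion": [[0.6, [0, 0, 0], [0, 0, 0]], [0.6, [0, 0, 0], [0, 0, 0]], [0.6, [0, 0, 0], [0, 0, 0]], [0.6, [0, 0, -0.03], [0, 0, 0]], [0.6, [0, 0, -0.03], [0, 0, 0]], [0.6, [0, 0, -0.03], [0, 0, 0]], [0.6, [0, 0, 0], [0, 0, 0]]]}}

```text
time: 7.4
tool_pos: [691.3, -5.3, 187.9]
eef_rot: [[-0.265, 0.964, 0.006], [0.964, 0.265, 0.001], [-0.001, 0.006, -1.0]]
force: [1.2, 0.8, 1.0]
grip_width: 51.4
grip_force: 0.0
```

```bash
python3 - <<'E'
from h import *
s=snap('top','t2.png');w=snap('side','s2.png')
p=to(519.4,240.5,180,164); to(519.4,240.5,9,164,p)
cv2.imwrite('pics/c2.png',np.hstack([cv2.resize(s['pixels'][140:270,225:355,::-1],(300,300),interpolation=2),cv2.resize(w['pixels'][140:270,195:325,::-1],(300,300),interpolation=2)]))
E
```

```text
t 7.5 pos [689.1  -5.3 182.7] yaw 105.4 tilt 0.05 q [-0.01  0.5   0.12  1.19  0.    1.29] F [ 0.1  0.6 -0.8] grip 51.7 0
-> (519.4, 240.5, 180, 164) shift [282.  -98.5   2.9] turn [  0.   -0.  -58.6] dist 299
-> (519.4, 240.5, 9, 164) shift [  0.   0. 171.] turn [0. 0. 0.] dist 171
```

View pics/c2.png

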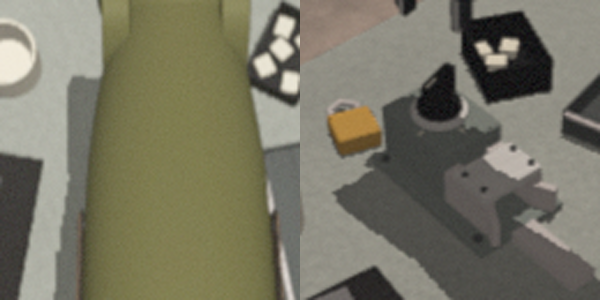

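The right crop shows the knob bar at (435,85), now turned across the press. I'll go to the first case.

Call:
{"api": "servo_tool", "payload": {"motion": [[0.8, [0.0313, -0.0109, 0], [0, 0, 0]], [0.8, [0.0313, -0.0109, 0], [0, 0, 0]], [0.8, [0.0313, -0.0109, 0], [0, 0, 0]], [0.8, [0.0313, -0.0109, 0], [0, 0, 0]], [0.8, [0.0313, -0.0109, 0], [0, 0, 0]], [0.8, [0.0313, -0.0109, 0], [0, 0, 0]], [0.8, [0.0313, -0.0109, 0], [0, 0, 0]], [0.8, [0.0313, -0.0109, 0], [0, 0, 0]], [0.8, [0.0313, -0.0109, 0], [0, 0, 0]], [0.8, [0, 0, 0], [0, 0, -6.5]], [0.8, [0, 0, 0], [0, 0, -6.5]], [0.8, [0, 0, 0], [0, 0, -6.5]], [0.8, [0, 0, 0], [0, 0, -6.5]], [0.8, [0, 0, 0], [0, 0, -6.5]], [0.8, [0, 0, 0], [0, 0, -6.5]], [0.8, [0, 0, 0], [0, 0, -6.5]], [0.8, [0, 0, 0], [0, 0, -6.5]], [0.8, [0, 0, 0], [0, 0, -6.5]], [0.8, [0, 0, 0], [0, 0, 0]], [0.8, [0, 0, 0], [0, 0, 0]]]}}

```text
time: 9.17
tool_pos: [518.1, 239.9, 180.4]
eef_rot: [[-0.96, 0.281, -0.005], [0.281, 0.96, -0.0], [0.005, -0.002, -1.0]]
force: [0.6, 0.5, 0.5]
grip_width: 68.4
grip_force: 0.0
```

```bash
cat >> h.py <<'E'
def rects(s,zlo,zhi,reg,mn=200,lab=''):
    C=cloud(s); m=(C[...,2]>zlo)&(C[...,2]<zhi)&(C[...,0]>reg[0])&(C[...,0]<reg[1])&(C[...,1]>reg[2])&(C[...,1]<reg[3])
    k,l,t,_=cv2.connectedComponentsWithStats(m.astype(np.uint8))
    for i in range(1,k):
        if t[i,4]>=mn:
            p=C[l==i]; r=cv2.minAreaRect(p[:,:2].astype(np.float32)); print(lab,t[i,4],np.round(r[0],1),np.round(r[1],1),round(r[2],1),'z %.1f'%np.median(p[:,2]))
CASES=(320,680,130,480)
E
python3 - <<'E'
from h import *
for n in('wrist','top','side'):
    s=snap(n,n+'3.png'); rects(s,28,42,CASES,200,n); rects(s,105,130,(640,740,-50,40),20,n+' bar')
to(519.4,240.5,9,164)
E
```

```text
wrist 7538 [406.3 252.3] [ 48.3 107.6] 85.1 z 35.5
wrist 6944 [436.5 379.4] [47.5 95.4] 84.6 z 35.5
wrist 6731 [569.8 361.8] [ 47.4 130.3] 73.7 z 35.4
wrist 6208 [548.5 233.2] [ 47.2 130.5] 73.5 z 35.3
top 411 [570.8 223.7] [48.4 83.1] 72.2 z 35.1
top 312 [412.5 248.4] [45. 95.] 88.3 z 35.2
top bar 105 [686.8  -6.9] [14.4 49. ] 16.3 z 122.1
side 1277 [547.2 233.6] [ 47.3 131.6] 73.4 z 33.1
side 1550 [569.  362.1] [ 46.9 133.1] 73.3 z 33.3
side 1787 [394.5 254. ] [ 48.  132.8] 85.0 z 33.3
side 2123 [418.2 382.1] [ 46.5 132.1] 83.8 z 33.4
side bar 146 [686.6  -4.9] [13.6 51.2] 16.0 z 118.8
t 9.3 pos [518.7 240.1 181.2] yaw 163.7 tilt 0.21 q [ 0.43  0.29 -0.2   1.09  0.    0.72] F [ 1.1  0.2 -0.2] grip 68.0 0
-> (519.4, 240.5, 9, 164) shift [ -1.2   0.8 172.2] turn [-0.1 -0.2 -0.3] dist 172
```

View pics/wrist3.png

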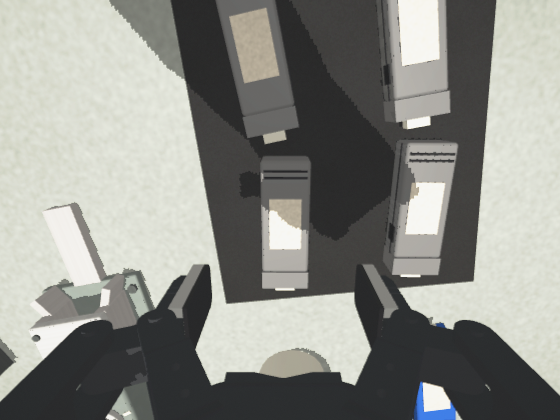

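The knob is at working (bar axis -74°). The first case is at (285,222) in the wrist view, centred between the fingers with its nose away. I'll grasp it.

Call:
{"api": "servo_tool", "payload": {"motion": [[0.8, [-0.001, 0.0018, 0.033], [0, 0, 0]], [0.8, [0, 0, 0.033], [0, 0, 0]], [0.8, [0, 0, 0.033], [0, 0, 0]], [0.8, [0, 0, 0.033], [0, 0, 0]], [0.8, [0, 0, 0.025], [0, 0, 0]], [0.8, [0, 0, 0.015], [0, 0, 0]], [0.8, [0, 0, 0], [0, 0, 0]], [0.8, [0, 0, 0], [0, 0, 0]], [0.3, [0, 0, 0], [0, 0, 0]], [0.3, [0, 0, 0], [0, 0, 0]], [0.3, [0, 0, 0], [0, 0, 0]], [0.3, [0, 0, 0], [0, 0, 0]], [0.3, [0, 0, 0], [0, 0, 0]], [0.3, [0, 0, 0], [0, 0, 0]]], "force": 80}}

```text
time: 10.48
tool_pos: [521.7, 242.4, 11.9]
eef_rot: [[-0.96, 0.279, 0.001], [0.279, 0.96, 0.002], [-0.0, 0.002, -1.0]]
force: [-0.6, -0.9, 7.3]
grip_width: 44.3
grip_force: 83.3
```

```bash
python3 - <<'E'
from h import *
tell()
E
```

```text
t 10.5 pos [521.7 242.4  11.9] yaw 163.8 tilt 0.11 q [ 0.43  0.45 -0.4   0.73  0.    0.72] F [-0.6 -0.9  7.3] grip 44.3 83
```

```bash
cat >> h.py <<'E'
S=np.array([621,0.1]); PY=-5.3
def press(x,y=0):
    a=np.radians(PY); return S+[x*np.cos(a)-y*np.sin(a), x*np.sin(a)+y*np.cos(a)]
E
python3 - <<'E'
from h import *
a=press(-181)
p=to(*a.round(1),80,174.7); to(*a.round(1),22.5,174.7,p)
E
```

```text
t 10.5 pos [521.7 242.4  11.9] yaw 163.8 tilt 0.11 q [ 0.43  0.45 -0.4   0.73  0.    0.72] F [-0.6 -0.9  7.3] grip 44.3 83
-> (np.float64(440.8), np.float64(16.8), 80, 174.7) shift [  14.7 -239.1  -68.6] turn [  0.1   0.  -10.9] dist 249
-> (np.float64(440.8), np.float64(16.8), 22.5, 174.7) shift [ 0.   0.  57.5] turn [0. 0. 0.] dist 58
```

Call:
{"api": "servo_tool", "payload": {"motion": [[0.3, [0, 0, -0.015], [0, 0, 0]], [0.3, [0, 0, -0.03], [0, 0, 0]], [0.3, [0, 0, -0.025], [0, 0, 0]], [0.3, [0.0015, -0.024, 0], [0, 0, 0]], [0.3, [0.0015, -0.024, 0], [0, 0, 0]], [0.3, [0.0015, -0.024, 0], [0, 0, 0]], [0.3, [0.0015, -0.024, 0], [0, 0, 0]], [0.3, [0.0015, -0.024, 0], [0, 0, 0]], [0.3, [0.0015, -0.024, 0], [0, 0, 0]], [0.3, [0.0015, -0.024, 0], [0, 0, 0]], [0.3, [0.0015, -0.024, 0], [0, 0, 0]], [0.3, [0.0015, -0.024, 0], [0, 0, 0]], [0.3, [0.0015, -0.023, 0], [0, 0, 0]], [0.3, [0, 0, 0], [0, 0, -5.4]], [0.3, [0, 0, 0], [0, 0, -5.4]], [0.3, [0, 0, 0], [0, 0, 0]], [0.3, [0, 0, 0], [0, 0, 0]]]}}

```text
time: 11.9
tool_pos: [439.5, 16.3, 80.4]
eef_rot: [[-0.995, 0.097, -0.002], [0.097, 0.995, 0.0], [0.002, 0.0, -1.0]]
force: [0.4, -0.3, -2.8]
grip_width: 44.3
grip_force: 82.6
```

```bash
python3 - <<'E'
from h import *
a=press(-181); to(*a.round(1),22.5,174.7)
s=snap('side','s4.png'); rects(s,60,125,(350,560,-60,90),100,'held'); snap('wrist','w4.png')
C=cloud(s); m=(C[...,0]>380)&(C[...,0]<545)&(abs(C[...,1]-15)<60)&(C[...,2]>50)&(C[...,2]<120); print(np.percentile(C[m],[2,50,98],axis=0).round(1))
cv2.imwrite('pics/s4c.png',cv2.resize(s['pixels'][120:340,200:460,::-1],None,fx=2.3,fy=2.3))
E
```

```text
t 11.9 pos [439.5  16.3  80.4] yaw 174.5 tilt 0.10 q [ 0.04  0.14 -0.64  0.79  0.    0.13] F [ 0.4 -0.3 -2.8] grip 44.3 83
-> (np.float64(440.8), np.float64(16.8), 22.5, 174.7) shift [-1.4  0.7 57.9] turn [ 0.  -0.1 -0.2] dist 58
held 1205 [466.6  14.3] [ 72.8 131.4] 84.0 z 100.6
[[401.  -10.2  73.1]
 [434.2  26.9 100.5]
 [530.7  51.5 116.9]]
```

View pics/s4c.png

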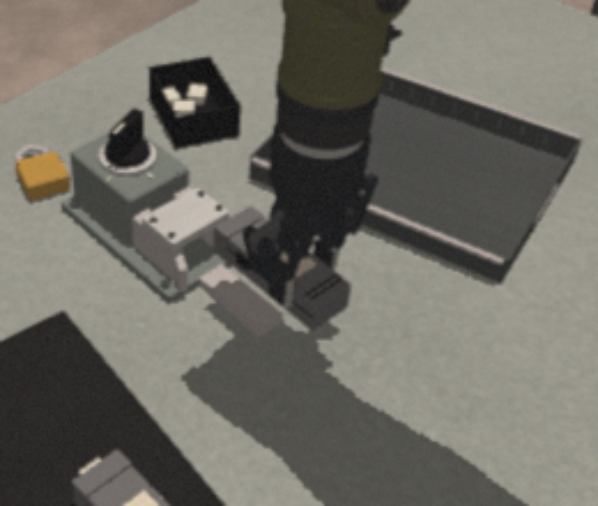

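The case is held level in front of the mouth, aligned with the tongue, and the bar is clearly across. I'll lower it and push in.

Call:
{"api": "servo_tool", "payload": {"motion": [[0.3, [-0.0014, 0.0007, 0.02], [0, 0, -0.2]], [0.3, [0, 0, 0.02], [0, 0, 0]], [0.3, [0, 0, 0.01], [0, 0, 0]], [0.3, [0, 0, 0.0055], [0, 0, 0]], [0.3, [0, 0, 0], [0, 0, 0]], [0.3, [0, 0, 0], [0, 0, 0]], [0.3, [-0.007, 0, 0], [0, 0, 0]], [0.3, [-0.007, 0, 0], [0, 0, 0]], [0.3, [-0.007, 0, 0], [0, 0, 0]], [0.3, [-0.007, 0, 0], [0, 0, 0]], [0.3, [-0.005, 0, 0], [0, 0, 0]], [0.3, [-0.005, 0, 0], [0, 0, 0]], [0.3, [-0.005, 0, 0], [0, 0, 0]], [0.3, [0, 0, 0], [0, 0, 0]]]}}

```text
time: 13.17
tool_pos: [484.8, 12.9, 24.4]
eef_rot: [[-0.996, 0.091, -0.002], [0.091, 0.996, 0.0], [0.002, 0.0, -1.0]]
force: [-1.1, -0.4, -1.9]
grip_width: 44.6
grip_force: 82.5
```

```bash
python3 - <<'E'
from h import *
a=press(-93); to(*a.round(1),21,174.7)
E
```

```text
t 13.2 pos [484.8  12.9  24.4] yaw 174.8 tilt 0.09 q [ 0.03  0.29 -0.6   0.68  0.    0.12] F [-1.1 -0.4 -1.9] grip 44.6 83
-> (np.float64(528.4), np.float64(8.7), 21, 174.7) shift [-43.8  -0.2   3.4] turn [ 0.  -0.1  0.1] dist 44
```

Call:
{"api": "servo_tool", "payload": {"motion": [[0.3, [-0.004, 0, 0.001], [0, 0, 0]], [0.3, [-0.004, 0, 0.001], [0, 0, 0]], [0.3, [-0.004, 0, 0.0008], [0, 0, 0]], [0.3, [-0.004, 0, 0], [0, 0, 0]], [0.3, [-0.004, 0, 0], [0, 0, 0]], [0.3, [-0.004, 0, 0], [0, 0, 0]], [0.3, [-0.004, 0, 0], [0, 0, 0]], [0.3, [-0.004, 0, 0], [0, 0, 0]], [0.3, [0, 0, 0], [0, 0, 0]], [0.3, [0, 0, 0], [0, 0, 0]]]}}

```text
time: 14.0
tool_pos: [515.5, 10.1, 21.4]
eef_rot: [[-0.996, 0.09, -0.003], [0.09, 0.996, 0.0], [0.003, 0.0, -1.0]]
force: [1.0, -0.5, -1.5]
grip_width: 44.4
grip_force: 82.5
```

```bash
python3 - <<'E'
from h import *
a=press(-93); to(*a.round(1),21,174.7)
E
```

```text
t 14.0 pos [515.5  10.1  21.4] yaw 174.8 tilt 0.15 q [ 0.02  0.34 -0.53  0.7   0.    0.11] F [ 1.  -0.5 -1.5] grip 44.4 83
-> (np.float64(528.4), np.float64(8.7), 21, 174.7) shift [-13.   -0.2   0.4] turn [ 0.  -0.1  0.1] dist 13
```

Call:
{"api": "servo_tool", "payload": {"motion": [[0.3, [-0.002, 0, 0], [0, 0, 0]], [0.3, [-0.002, 0, 0], [0, 0, 0]], [0.3, [-0.002, 0, 0], [0, 0, 0]], [0.3, [-0.002, 0, 0], [0, 0, 0]], [0.3, [-0.002, 0, 0], [0, 0, 0]], [0.3, [-0.002, 0, 0], [0, 0, 0]], [0.3, [0, 0, 0], [0, 0, 0]], [0.3, [0, 0, 0], [0, 0, 0]]], "force": 100}}

```text
time: 14.67
tool_pos: [520.8, 9.5, 20.9]
eef_rot: [[-0.996, 0.09, -0.013], [0.09, 0.996, 0.002], [0.013, 0.0, -1.0]]
force: [-18.1, 1.2, 16.2]
grip_width: 44.2
grip_force: 100.4
```

```bash
python3 - <<'E'
from h import *
a=press(-93); to(*a.round(1),21,174.7)
E
```

```text
t 14.7 pos [520.8   9.5  20.9] yaw 174.8 tilt 0.76 q [ 0.02  0.36 -0.51  0.72  0.    0.11] F [-18.1   1.2  16.2] grip 44.2 100
-> (np.float64(528.4), np.float64(8.7), 21, 174.7) shift [-7.7 -0.2 -0.2] turn [ 0.  -0.8  0.1] dist 8
```

Call:
{"api": "servo_tool", "payload": {"motion": [[0.3, [-0.002, 0, -0.001], [0, 0, 0]], [0.3, [-0.002, 0, 0], [0, 0, 0]], [0.3, [0, 0, 0], [0, 0, 0]], [0.3, [0, 0, 0], [0, 0, 0]]]}}

```text
time: 15.0
tool_pos: [524.7, 9.1, 21.1]
eef_rot: [[-0.996, 0.09, -0.013], [0.09, 0.996, 0.001], [0.014, 0.0, -1.0]]
force: [-16.2, 1.1, 7.6]
grip_width: 44.0
grip_force: 100.9
```

```bash
python3 - <<'E'
from h import *
a=press(-93); to(*a.round(1),21,174.7)
s=snap('wrist','w5.png'); s=snap('side','s5.png'); cv2.imwrite('pics/s5c.png',cv2.resize(s['pixels'][140:300,200:400,::-1],None,fx=3,fy=3))
E
```

```text
t 15.0 pos [524.7   9.1  21.1] yaw 174.8 tilt 0.77 q [ 0.02  0.37 -0.5   0.72  0.    0.11] F [-16.2   1.1   7.6] grip 44.0 101
-> (np.float64(528.4), np.float64(8.7), 21, 174.7) shift [-3.7 -0.1  0. ] turn [ 0.  -0.8  0.1] dist 4
```

View pics/s5c.png

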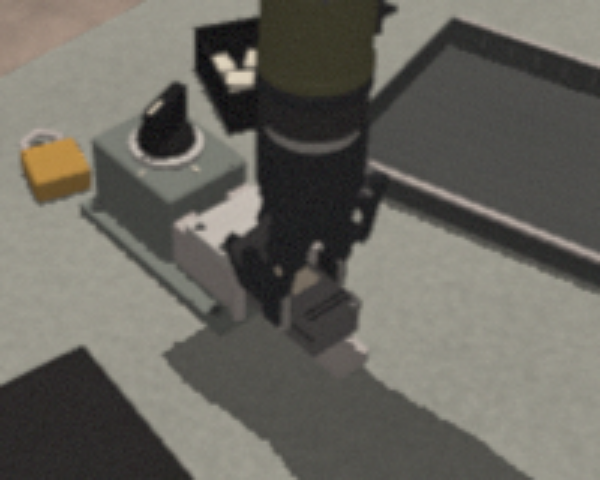

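The case is going in straight, still working against the plunger spring and a few mm short of the stop.

Call:
{"api": "servo_tool", "payload": {"motion": [[0.3, [-0.002, 0, 0], [0, 0, 0]], [0.3, [-0.002, 0, 0], [0, 0, 0]], [0.3, [-0.002, 0, 0], [0, 0, 0]], [0.3, [0, 0, 0], [0, 0, 0]], [0.3, [0, 0, 0], [0, 0, 0]]]}}

```text
time: 15.52
tool_pos: [528.7, 8.8, 21.0]
eef_rot: [[-0.996, 0.09, -0.017], [0.09, 0.996, 0.002], [0.017, 0.0, -1.0]]
force: [-21.3, 2.1, 12.6]
grip_width: 43.9
grip_force: 101.7
```

Call:
{"api": "servo_tool", "payload": {"motion": [[0.3, [-0.002, 0, 0], [0, 0, 0]], [0.3, [-0.001, 0, 0], [0, 0, 0]], [0.3, [0, 0, 0], [0, 0, 0]], [0.3, [0, 0, 0], [0, 0, 0]], [0.3, [0, 0, 0], [0, 0, 0]]]}}

```text
time: 15.93
tool_pos: [528.6, 8.7, 20.9]
eef_rot: [[-0.996, 0.09, -0.022], [0.09, 0.996, 0.002], [0.022, 0.0, -1.0]]
force: [-28.7, 3.8, 23.9]
grip_width: 44.2
grip_force: 103.0
```

```bash
python3 - <<'E'
from h import *
a=press(-93); to(*a.round(1),21,174.7)
E
```

```text
t 15.9 pos [528.6   8.7  20.9] yaw 174.9 tilt 1.24 q [ 0.01  0.38 -0.48  0.74  0.    0.1 ] F [-28.7   3.8  23.9] grip 44.2 103
-> (np.float64(528.4), np.float64(8.7), 21, 174.7) shift [ 0.2 -0.1 -0.1] turn [ 0.  -1.2  0.2] dist 0
```

Call:
{"api": "servo_tool", "payload": {"motion": [[0.3, [0, 0, -0.001], [0, 0, 0]], [0.3, [0, 0, 0], [0, 0, 0]], [0.3, [0, 0, 0], [0, 0, 0]], [0.3, [0, 0, 0], [0, 0, 0]], [0.3, [0, 0, 0], [0, 0, 0]], [0.3, [0, 0, 0], [0, 0, 0]], [0.3, [0, 0, 0], [0, 0, 0]], [0.3, [0, 0, 0], [0, 0, 0]], [0.3, [0, 0, 0], [0, 0, 0]], [0.3, [0, 0, 0], [0, 0, 0]], [0.3, [0, 0, 0], [0, 0, 0]], [0.3, [0, 0, 0], [0, 0, 0]], [0.3, [0, 0, 0], [0, 0, 0]], [0.3, [0, 0, 0], [0, 0, 0]], [0.3, [0, 0, 0], [0, 0, 0]], [0.3, [0, 0, 0], [0, 0, 0]], [0.3, [0, 0, 0], [0, 0, 0]], [0.3, [0, 0, 0], [0, 0, 0]], [0.3, [0, 0, 0], [0, 0, 0]], [0.3, [0, 0, 0], [0, 0, 0]]]}}

```text
time: 17.6
tool_pos: [528.6, 8.7, 21.0]
eef_rot: [[-0.996, 0.089, -0.022], [0.089, 0.996, 0.002], [0.022, 0.0, -1.0]]
force: [-26.7, 2.0, 13.9]
grip_width: 44.0
grip_force: 101.4
```

Call:
{"api": "servo_tool", "payload": {"motion": [[0.3, [0, 0, 0], [0, 0, 0]], [0.3, [0, 0, 0], [0, 0, 0]], [0.3, [0, 0, 0], [0, 0, 0]], [0.3, [0, 0, 0], [0, 0, 0]], [0.3, [0, 0, 0], [0, 0, 0]], [0.3, [0, 0, 0], [0, 0, 0]], [0.3, [0, 0, 0], [0, 0, 0]], [0.3, [0, 0, 0], [0, 0, 0]], [0.3, [0, 0, 0], [0, 0, 0]], [0.3, [0, 0, 0], [0, 0, 0]], [0.3, [0, 0, 0], [0, 0, 0]], [0.3, [0, 0, 0], [0, 0, 0]], [0.3, [0, 0, 0], [0, 0, 0]], [0.3, [0, 0, 0], [0, 0, 0]], [0.3, [0, 0, 0], [0, 0, 0]], [0.3, [0, 0, 0], [0, 0, 0]], [0.3, [0, 0, 0], [0, 0, 0]], [0.3, [0, 0, 0], [0, 0, 0]], [0.3, [0, 0, 0], [0, 0, 0]], [0.3, [0, 0, 0], [0, 0, 0]]]}}

```text
time: 19.27
tool_pos: [528.6, 8.6, 21.0]
eef_rot: [[-0.996, 0.089, -0.022], [0.089, 0.996, 0.002], [0.022, 0.0, -1.0]]
force: [-26.9, 2.4, 14.1]
grip_width: 44.2
grip_force: 101.4
```

Call:
{"api": "servo_tool", "payload": {"motion": [[0.3, [0, 0, 0], [0, 0, 0]], [0.3, [0, 0, 0], [0, 0, 0]], [0.3, [0, 0, 0], [0, 0, 0]], [0.3, [0, 0, 0], [0, 0, 0]], [0.3, [0, 0, 0], [0, 0, 0]], [0.3, [0, 0, 0], [0, 0, 0]], [0.3, [0, 0, 0], [0, 0, 0]], [0.3, [0, 0, 0], [0, 0, 0]], [0.3, [0, 0, 0], [0, 0, 0]], [0.3, [0, 0, 0], [0, 0, 0]], [0.3, [0, 0, 0], [0, 0, 0]], [0.3, [0, 0, 0], [0, 0, 0]], [0.3, [0, 0, 0], [0, 0, 0]], [0.3, [0, 0, 0], [0, 0, 0]], [0.3, [0, 0, 0], [0, 0, 0]], [0.3, [0, 0, 0], [0, 0, 0]], [0.3, [0, 0, 0], [0, 0, 0]], [0.3, [0, 0, 0], [0, 0, 0]], [0.3, [0, 0, 0], [0, 0, 0]], [0.3, [0, 0, 0], [0, 0, 0]]]}}

```text
time: 20.93
tool_pos: [528.6, 8.6, 21.0]
eef_rot: [[-0.996, 0.089, -0.022], [0.089, 0.996, 0.002], [0.022, 0.0, -1.0]]
force: [-26.7, 2.5, 13.5]
grip_width: 44.3
grip_force: 101.4
```

```bash
python3 - <<'E'
from h import *
a=press(-93); to(*a.round(1),21,174.7)
E
```

```text
t 20.9 pos [528.6   8.6  21. ] yaw 174.9 tilt 1.26 q [ 0.01  0.38 -0.48  0.74  0.    0.1 ] F [-26.7   2.5  13.5] grip 44.3 101
-> (np.float64(528.4), np.float64(8.7), 21, 174.7) shift [ 0.2  0.  -0. ] turn [ 0.  -1.3  0.2] dist 0
```

Call:
{"api": "servo_tool", "payload": {"motion": [[0.3, [0.012, 0, 0], [0, 0, 0]], [0.3, [0.015, 0, -0.0005], [0, 0, 0]], [0.3, [0.02, 0, -0.0005], [0, 0, 0]], [0.3, [0.02, 0, 0], [0, 0, 0]], [0.3, [0.02, 0, 0], [0, 0, 0]], [0.3, [0.02, 0, 0], [0, 0, 0]], [0.3, [0, 0, -0.02], [0, 0, 0]], [0.3, [0, 0, -0.03], [0, 0, 0]], [0.3, [0, 0, -0.03], [0, 0, 0]], [0.3, [0, 0, 0], [0, 0, 0]]]}}

```text
time: 21.77
tool_pos: [437.5, 17.7, 109.7]
eef_rot: [[-0.996, 0.09, 0.006], [0.09, 0.996, 0.001], [-0.006, 0.001, -1.0]]
force: [1.4, -0.6, -2.7]
grip_width: 44.1
grip_force: 102.6
```

```bash
python3 - <<'E'
from h import *
tell()
s=load('top'); 
for n in('top','side'):
    s=snap(n,n+'6.png'); rects(s,20,40,(280,720,-460,-120),60,n+' rim'); rects(s,-1,9,(330,680,-430,-150),3000,n+' floor')
    C=cloud(s); im=s['pixels']
s=load('top'); print([plane(s,u,v,32)[:2].round(0).tolist() for u,v in((337,206),(417,190),(438,286),(357,301))])
w=snap('wrist'); cv2.imwrite('pics/s6c.png',np.hstack([cv2.resize(load('side')['pixels'][160:340,200:400,::-1],(400,360)),cv2.resize(w['pixels'][:,:,::-1],(400,360))]))
E
```

```text
t 21.8 pos [437.5  17.7 109.7] yaw 174.8 tilt 0.33 q [ 0.04  0.1  -0.61  0.86  0.    0.13] F [ 1.4 -0.6 -2.7] grip 44.1 103
top rim 986 [ 509.9 -286.1] [296.6 249.7] 10.6 z 32.0
top floor 6915 [ 510.6 -288.9] [291.1 228.9] 10.6 z 3.8
side rim 835 [ 483.4 -291.2] [240.7 254.8] 11.0 z 28.7
side rim 118 [ 707.2 -166.3] [55.5  6.4] 64.1 z 30.4
side rim 91 [ 629.4 -157.4] [28.7 72.4] 44.3 z 29.2
side floor 3522 [ 492.3 -306.7] [234.4 203.8] 10.6 z 1.1
[[629.0, -141.0], [674.0, -379.0], [392.0, -427.0], [352.0, -191.0]]
```

View pics/s6c.png

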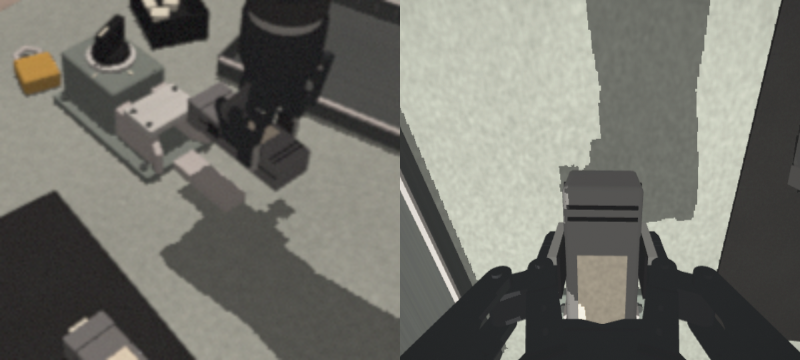

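The case is still held square in the wrist view (label up, tail at (600,185)). I'll place it in drawer slot 1.

```bash
cat >> h.py <<'E'
def drawer(x,y,c=(511,-288),a=10.6):
    a=np.radians(a); return np.round([c[0]+x*np.cos(a)-y*np.sin(a), c[1]+x*np.sin(a)+y*np.cos(a)],1)
E
python3 - <<'E'
from h import *
a=drawer(43,-58)
p=to(*a,90,190.6); to(*a,12.5,190.6,p)
E
```

```text
t 21.9 pos [433.9  17.5 104.6] yaw 174.8 tilt 0.11 q [ 0.04  0.1  -0.62  0.85  0.    0.13] F [-1.1 -0.9 -2.8] grip 44.0 103
-> (np.float64(563.9), np.float64(-337.1), 90, 190.6) shift [-161.5 -341.4   14.2] turn [  0.   -0.1 -15.8] dist 378
-> (np.float64(563.9), np.float64(-337.1), 12.5, 190.6) shift [ 0.   0.  77.5] turn [0. 0. 0.] dist 78
```

Call:
{"api": "servo_tool", "payload": {"motion": [[0.3, [-0.0124, -0.0263, 0], [0, 0, 0]], [0.3, [-0.0124, -0.0263, 0], [0, 0, 0]], [0.3, [-0.0124, -0.0263, 0], [0, 0, 0]], [0.3, [-0.0124, -0.0263, 0], [0, 0, 0]], [0.3, [-0.0124, -0.0263, 0], [0, 0, 0]], [0.3, [-0.0124, -0.0263, 0], [0, 0, 0]], [0.3, [-0.0124, -0.0263, 0], [0, 0, 0]], [0.3, [-0.0124, -0.0263, 0], [0, 0, 0]], [0.3, [-0.0124, -0.0263, 0], [0, 0, 0]], [0.3, [-0.0124, -0.0263, 0], [0, 0, 0]], [0.3, [-0.0124, -0.0263, 0], [0, 0, 0]], [0.3, [-0.0124, -0.0263, 0], [0, 0, 0]], [0.3, [-0.0124, -0.0263, 0], [0, 0, 0]], [0.3, [0, 0, 0], [0, 0, -5.3]], [0.3, [0, 0, 0], [0, 0, -5.3]], [0.3, [0, 0, 0], [0, 0, -5.2]], [0.3, [0, 0, 0.015], [0, 0, 0]], [0.3, [0, 0, 0], [0, 0, 0]], [0.3, [0, 0, 0], [0, 0, 0]]]}}

```text
time: 23.5
tool_pos: [561.5, -336.4, 86.4]
eef_rot: [[-0.983, -0.184, -0.007], [-0.184, 0.983, 0.003], [0.007, 0.004, -1.0]]
force: [0.2, 0.3, -2.9]
grip_width: 44.3
grip_force: 102.9
```

```bash
python3 - <<'E'
from h import *
to(*drawer(43,-58),12.5,190.6)
E
```

```text
t 23.5 pos [ 561.5 -336.4   86.4] yaw -169.4 tilt 0.45 q [-0.54  0.51 -0.1   0.97 -0.   -0.72] F [ 0.2  0.3 -2.9] grip 44.3 103
-> (np.float64(563.9), np.float64(-337.1), 12.5, 190.6) shift [-2.8 -1.4 73.8] turn [ 0.2 -0.4 -0. ] dist 74
```

Call:
{"api": "servo_tool", "payload": {"motion": [[0.3, [-0.0028, -0.0014, 0.02], [0.2, -0.4, 0]], [0.3, [0, 0, 0.025], [0, 0, 0]], [0.3, [0, 0, 0.015], [0, 0, 0]], [0.3, [0, 0, 0.008], [0, 0, 0]], [0.3, [0, 0, 0.005], [0, 0, 0]], [0.3, [0, 0, 0], [0, 0, 0]], [0.3, [0, 0, 0], [0, 0, 0]], [0.3, [0, 0, 0], [0, 0, 0]]]}}

```text
time: 24.17
tool_pos: [567.5, -339.0, 17.4]
eef_rot: [[-0.983, -0.184, 0.007], [-0.184, 0.983, -0.003], [-0.006, -0.004, -1.0]]
force: [-0.0, 0.1, -2.3]
grip_width: 44.0
grip_force: 103.0
```

```bash
python3 - <<'E'
from h import *
to(*drawer(43,-58),12.5,190.6)
E
```

```text
t 24.2 pos [ 567.5 -339.    17.4] yaw -169.4 tilt 0.41 q [-0.54  0.57 -0.17  0.82  0.   -0.72] F [-0.   0.1 -2.3] grip 44.0 103
-> (np.float64(563.9), np.float64(-337.1), 12.5, 190.6) shift [3.2 2.6 4.9] turn [-0.2  0.3  0. ] dist 6
```

Call:
{"api": "servo_tool", "payload": {"motion": [[0.3, [0.003, 0.002, 0.002], [-0.2, 0.3, 0]], [0.3, [0, 0, 0.002], [0, 0, 0]], [0.3, [0, 0, 0.001], [0, 0, 0]], [0.3, [0, 0, 0], [0, 0, 0]], [0.7, [0, 0, 0], [0, 0, 0]], [0.7, [0, 0, 0], [0, 0, 0]], [0.7, [0, 0, 0], [0, 0, 0]], [0.7, [0, 0, -0.01], [0, 0, 0]], [0.7, [0, 0, -0.03], [0, 0, 0]], [0.7, [0, 0, -0.04], [0, 0, 0]], [0.7, [0, 0, -0.04], [0, 0, 0]], [0.7, [0, 0, -0.04], [0, 0, 0]], [0.7, [0, 0, 0], [0, 0, 0]]]}}

```text
time: 25.25
tool_pos: [567.8, -339.8, 181.5]
eef_rot: [[-0.983, -0.184, 0.011], [-0.184, 0.983, -0.007], [-0.01, -0.008, -1.0]]
force: [2.3, -0.9, 0.9]
grip_width: 59.7
grip_force: 0.0
```

```bash
python3 - <<'E'
from h import *
tell()
for n in('wrist','top','side'):
    s=snap(n,n+'7.png'); rects(s,28,42,CASES,200,n); rects(s,33.5,45,(380,640,-390,-180),100,n+' dr')
cv2.imwrite('pics/w7.png',load('wrist')['pixels'][:,:,::-1])
E
```

```text
t 25.2 pos [ 567.8 -339.8  181.5] yaw -169.4 tilt 0.74 q [-0.54  0.44  0.02  1.14  0.   -0.72] F [ 2.3 -0.9  0.9] grip 59.7 0
wrist dr 5362 [ 585.8 -333.4] [117.3  45.7] 10.0 z 35.4
top 698 [567.7 361.5] [ 47.9 129.8] 73.9 z 35.0
top 725 [418.4 380.6] [ 48.4 132.3] 83.5 z 35.1
top 716 [392.8 251.7] [ 47.4 130.2] 84.5 z 35.4
top dr 423 [ 583.5 -332.9] [118.1  46. ] 10.4 z 36.5
side 1553 [569.5 362.4] [ 46.  134.1] 73.3 z 33.3
side 1786 [394.4 254. ] [ 47.4 131.3] 84.6 z 33.3
side 2123 [418.6 382.5] [ 47.5 131.5] 83.1 z 33.4
```

View pics/w7.png

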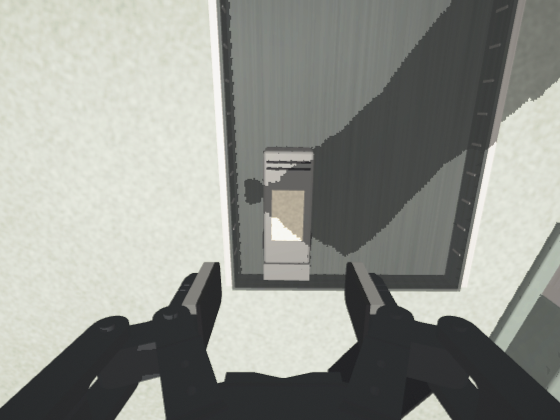

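Case 1 lies flat in the drawer, label up, with no white plug showing at its nose (287,280). Next is the case at (393,253).

```bash
python3 - <<'E'
from h import *
p=bot.read_state()['tool_pos']; to(*p,174.7)
p=to(365.6,255.4,110,174.7,(*p,174.7)); to(365.6,255.4,12,174.7,p)
E
```

```text
t 25.4 pos [ 563.9 -337.4  172.2] yaw -169.4 tilt 0.04 q [-0.54  0.45  0.01  1.13  0.   -0.72] F [-0.2  0.2 -1.4] grip 59.5 0
-> (np.float64(563.8511467262963), np.float64(-337.40671190012733), np.float64(172.19334377570374), 174.7) shift [0. 0. 0.] turn [-0.   0.  15.9] dist 0
-> (365.6, 255.4, 110, 174.7) shift [252.2 572.   62.2] turn [0. 0. 0.] dist 628
-> (365.6, 255.4, 12, 174.7) shift [ 0.  0. 98.] turn [0. 0. 0.] dist 98
```

Call:
{"api": "servo_tool", "payload": {"motion": [[0.8, [0, 0, 0], [0, 0, 5.3]], [0.8, [0, 0, 0], [0, 0, 5.3]], [0.8, [0, 0, 0], [0, 0, 5.3]], [0.8, [0.0148, 0.0336, 0.0037], [0, 0, 0]], [0.8, [0.0148, 0.0336, 0.0037], [0, 0, 0]], [0.8, [0.0148, 0.0336, 0.0037], [0, 0, 0]], [0.8, [0.0148, 0.0336, 0.0037], [0, 0, 0]], [0.8, [0.0148, 0.0336, 0.0037], [0, 0, 0]], [0.8, [0.0148, 0.0336, 0.0037], [0, 0, 0]], [0.8, [0.0148, 0.0336, 0.0037], [0, 0, 0]], [0.8, [0.0148, 0.0336, 0.0037], [0, 0, 0]], [0.8, [0.0148, 0.0336, 0.0037], [0, 0, 0]], [0.8, [0.0148, 0.0336, 0.0037], [0, 0, 0]], [0.8, [0.0148, 0.0336, 0.0037], [0, 0, 0]], [0.8, [0.0148, 0.0336, 0.0037], [0, 0, 0]], [0.8, [0.0148, 0.0336, 0.0037], [0, 0, 0]], [0.8, [0.0148, 0.0336, 0.0037], [0, 0, 0]], [0.8, [0.0148, 0.0336, 0.0037], [0, 0, 0]], [0.8, [0.0148, 0.0336, 0.0037], [0, 0, 0]], [0.8, [0.0148, 0.0336, 0.0037], [0, 0, 0]]]}}

```text
time: 27.07
tool_pos: [363.2, 255.4, 107.2]
eef_rot: [[-0.996, 0.092, -0.003], [0.092, 0.996, -0.001], [0.003, -0.001, -1.0]]
force: [0.0, 0.6, 0.1]
grip_width: 68.3
grip_force: 0.0
```

Call:
{"api": "servo_tool", "payload": {"motion": [[0.8, [0, 0, 0], [0, 0, 0]], [0.8, [0, 0, 0], [0, 0, 0]]]}}

```text
time: 27.23
tool_pos: [363.4, 255.3, 107.2]
eef_rot: [[-0.996, 0.088, -0.004], [0.088, 0.996, -0.001], [0.004, -0.002, -1.0]]
force: [-0.1, 0.1, 0.7]
grip_width: 68.4
grip_force: 0.0
```

```bash
python3 - <<'E'
from h import *
for n in('wrist','side'): rects(snap(n),28,42,CASES,300,n)
to(365.6,255.4,12,174.7)
E
```

```text
wrist 10044 [395.3 253.1] [ 48.1 131. ] 85.4 z 35.3
wrist 8408 [408.9 382.4] [ 47.7 109.7] 83.9 z 35.4
wrist 1182 [537.2 373.7] [38.1 41.8] 82.9 z 35.5
side 1554 [568.4 362.7] [ 47.6 133.5] 74.2 z 33.3
side 1119 [378.2 254.8] [46.3 98.7] 85.6 z 33.3
side 2123 [418.6 382.7] [ 47.5 131.8] 83.8 z 33.4
t 27.3 pos [364.5 253.7 107.8] yaw 174.7 tilt 0.18 q [ 0.61  0.12 -0.59  0.86  0.    0.7 ] F [-0.4  0.4  0.9] grip 68.5 0
-> (365.6, 255.4, 12, 174.7) shift [-1.2  1.9 95.8] turn [-0.1 -0.2  0. ] dist 96
```

Call:
{"api": "servo_tool", "payload": {"motion": [[0.8, [-0.001, 0.0015, 0.03], [0, 0, 0]], [0.8, [0, 0, 0.03], [0, 0, 0]], [0.8, [0, 0, 0.02], [0, 0, 0]], [0.8, [0, 0, 0.015], [0, 0, 0]], [0.8, [0, 0, 0], [0, 0, 0]], [0.8, [0, 0, 0], [0, 0, 0]], [0.3, [0, 0, 0], [0, 0, 0]], [0.3, [0, 0, 0], [0, 0, 0]], [0.3, [0, 0, 0], [0, 0, 0]], [0.3, [0, 0, 0], [0, 0, 0]], [0.3, [0, 0, 0], [0, 0, 0]], [0.3, [0, 0, 0], [0, 0, 0]]], "force": 100}}

```text
time: 28.33
tool_pos: [367.7, 256.3, 15.5]
eef_rot: [[-0.996, 0.093, 0.002], [0.093, 0.996, 0.001], [-0.001, 0.001, -1.0]]
force: [-1.3, -3.0, 6.4]
grip_width: 44.2
grip_force: 102.7
```

```bash
python3 - <<'E'
from h import *
p,R,w=tell()
off=(p[0]-394.5)*np.cos(np.radians(5.3))-(p[1]-253)*np.sin(np.radians(5.3)); print('off',off,'h',p[2]-3)
q=(*p[:2],p[2]+60,w); a=press(-153+off)
p=to(*a.round(1),72,174.7,q)
E
```

```text
t 28.3 pos [367.7 256.3  15.5] yaw 174.7 tilt 0.11 q [ 0.61  0.24 -0.7   0.63  0.    0.7 ] F [-1.3 -3.   6.4] grip 44.2 103
off -27.029418525379096 h 12.50743831178285
-> (np.float64(441.7), np.float64(16.7), 72, 174.7) shift [ -95.9 -231.7    3.5] turn [ 0.  0. -0.] dist 251
```

Call:
{"api": "servo_tool", "payload": {"motion": [[0.3, [0, 0, -0.015], [0, 0, 0]], [0.3, [0, 0, -0.025], [0, 0, 0]], [0.3, [0, 0, -0.02], [0, 0, 0]], [0.3, [-0.0107, -0.0257, 0], [0, 0, 0]], [0.3, [-0.0107, -0.0257, 0], [0, 0, 0]], [0.3, [-0.0107, -0.0257, 0], [0, 0, 0]], [0.3, [-0.0107, -0.0257, 0], [0, 0, 0]], [0.3, [-0.0107, -0.0257, 0], [0, 0, 0]], [0.3, [-0.0107, -0.0257, 0], [0, 0, 0]], [0.3, [-0.0107, -0.0257, 0], [0, 0, 0]], [0.3, [-0.0107, -0.0257, 0], [0, 0, 0]], [0.3, [-0.0106, -0.0257, 0], [0, 0, 0]], [0.3, [0, 0, 0.02], [0, 0, 0]], [0.3, [0, 0, 0.015], [0, 0, 0]], [0.3, [0, 0, 0], [0, 0, 0]], [0.3, [0, 0, 0], [0, 0, 0]]]}}

```text
time: 29.67
tool_pos: [440.2, 16.9, 38.7]
eef_rot: [[-0.996, 0.092, -0.002], [0.092, 0.996, 0.001], [0.002, 0.0, -1.0]]
force: [-0.5, 1.1, -2.1]
grip_width: 43.7
grip_force: 103.0
```

```bash
python3 - <<'E'
from h import *
to(*press(-180).round(1),27,174.7); to(*press(-92).round(1),24.5,174.7)
E
```

```text
t 29.7 pos [440.2  16.9  38.7] yaw 174.7 tilt 0.14 q [ 0.04  0.2  -0.68  0.69  0.    0.13] F [-0.5  1.1 -2.1] grip 43.7 103
-> (np.float64(441.8), np.float64(16.7), 27, 174.7) shift [-1.6 -0.  11.7] turn [ 0.  -0.1 -0. ] dist 12
t 29.7 pos [440.2  16.9  38.7] yaw 174.7 tilt 0.14 q [ 0.04  0.2  -0.68  0.69  0.    0.13] F [-0.5  1.1 -2.1] grip 43.7 103
-> (np.float64(529.4), np.float64(8.6), 24.5, 174.7) shift [-89.6  -0.   14. ] turn [ 0.  -0.1 -0. ] dist 91
```

Call:
{"api": "servo_tool", "payload": {"motion": [[0.3, [0, 0, 0.008], [0, 0, 0]], [0.3, [0, 0, 0.0035], [0, 0, 0]], [0.3, [0, 0, 0], [0, 0, 0]], [0.3, [-0.008, 0, 0], [0, 0, 0]], [0.3, [-0.008, 0, 0], [0, 0, 0]], [0.3, [-0.008, 0, 0], [0, 0, 0]], [0.3, [-0.008, 0, 0], [0, 0, 0]], [0.3, [-0.006, 0, 0], [0, 0, 0]], [0.3, [-0.006, 0, 0.001], [0, 0, 0]], [0.3, [-0.004, 0, 0.001], [0, 0, 0]], [0.3, [-0.004, 0, 0], [0, 0, 0]], [0.3, [-0.004, 0, 0], [0, 0, 0]], [0.3, [-0.004, 0, 0], [0, 0, 0]], [0.3, [-0.004, 0, 0], [0, 0, 0]], [0.3, [-0.004, 0, 0], [0, 0, 0]], [0.3, [-0.004, 0, 0], [0, 0, 0]], [0.3, [-0.003, 0, 0], [0, 0, 0]], [0.3, [0, 0, 0], [0, 0, 0]], [0.3, [0, 0, 0], [0, 0, 0]]]}}

```text
time: 31.25
tool_pos: [515.8, 10.2, 25.0]
eef_rot: [[-0.996, 0.092, -0.001], [0.092, 0.996, 0.001], [0.001, 0.001, -1.0]]
force: [-0.4, 0.5, -3.3]
grip_width: 43.9
grip_force: 103.1
```

```bash
python3 - <<'E'
from h import *
to(*press(-92).round(1),24.5,174.7)
E
```

```text
t 31.2 pos [515.8  10.2  25. ] yaw 174.7 tilt 0.07 q [ 0.02  0.34 -0.53  0.71  0.    0.11] F [-0.4  0.5 -3.3] grip 43.9 103
-> (np.float64(529.4), np.float64(8.6), 24.5, 174.7) shift [-13.7  -0.3   0.5] turn [ 0.  -0.1  0. ] dist 14
```

Call:
{"api": "servo_tool", "payload": {"motion": [[0.3, [-0.002, 0, 0], [0, 0, 0]], [0.3, [-0.002, 0, 0], [0, 0, 0]], [0.3, [-0.002, 0, 0], [0, 0, 0]], [0.3, [-0.002, 0, 0], [0, 0, 0]], [0.3, [-0.002, 0, 0], [0, 0, 0]], [0.3, [-0.002, 0, -0.001], [0, 0, 0]], [0.3, [-0.002, 0, 0], [0, 0, 0]], [0.3, [-0.002, 0, 0], [0, 0, 0]], [0.3, [-0.002, 0, 0], [0, 0, 0]], [0.3, [-0.002, 0, -0.001], [0, 0, 0]], [0.3, [-0.002, 0, 0], [0, 0, 0]], [0.3, [0, 0, 0], [0, 0, 0]], [0.3, [0, 0, 0], [0, 0, 0]], [0.3, [0, 0, 0], [0, 0, 0]]]}}

```text
time: 32.42
tool_pos: [529.8, 8.7, 25.0]
eef_rot: [[-0.996, 0.092, -0.014], [0.092, 0.996, 0.002], [0.014, 0.001, -1.0]]
force: [-16.7, 2.1, 4.0]
grip_width: 44.2
grip_force: 103.9
```

Call:
{"api": "servo_tool", "payload": {"motion": [[0.3, [-0.002, 0, 0], [0, 0, 0]], [0.3, [-0.001, 0, 0], [0, 0, 0]], [0.3, [0, 0, 0], [0, 0, 0]], [0.3, [0, 0, 0], [0, 0, 0]], [0.3, [0, 0, 0], [0, 0, 0]]]}}

```text
time: 32.83
tool_pos: [529.8, 8.7, 24.6]
eef_rot: [[-0.996, 0.092, -0.019], [0.091, 0.996, 0.003], [0.019, 0.001, -1.0]]
force: [-24.0, 2.4, 9.4]
grip_width: 43.9
grip_force: 104.9
```

```bash
python3 - <<'E'
from h import *
to(*press(-92).round(1),24.5,174.7)
E
```

```text
t 32.8 pos [529.8   8.7  24.6] yaw 174.7 tilt 1.11 q [ 0.01  0.37 -0.48  0.74  0.    0.11] F [-24.    2.4   9.4] grip 43.9 105
-> (np.float64(529.4), np.float64(8.6), 24.5, 174.7) shift [ 0.3 -0.2  0.1] turn [ 0.  -1.1  0. ] dist 0
```

At the stop: the position is unchanged while the force rises. I'll push slightly harder and hold.

Call:
{"api": "servo_tool", "payload": {"motion": [[0.3, [-0.001, 0, 0], [0, 0, 0]], [0.3, [0, 0, 0], [0, 0, 0]], [0.3, [0, 0, 0], [0, 0, 0]], [0.3, [0, 0, 0], [0, 0, 0]], [0.3, [0, 0, 0], [0, 0, 0]], [0.3, [0, 0, 0], [0, 0, 0]], [0.3, [0, 0, 0], [0, 0, 0]], [0.3, [0, 0, 0], [0, 0, 0]], [0.3, [0, 0, 0], [0, 0, 0]], [0.3, [0, 0, 0], [0, 0, 0]], [0.3, [0, 0, 0], [0, 0, 0]], [0.3, [0, 0, 0], [0, 0, 0]], [0.3, [0, 0, 0], [0, 0, 0]], [0.3, [0, 0, 0], [0, 0, 0]], [0.3, [0, 0, 0], [0, 0, 0]], [0.3, [0, 0, 0], [0, 0, 0]], [0.3, [0, 0, 0], [0, 0, 0]], [0.3, [0, 0, 0], [0, 0, 0]], [0.3, [0, 0, 0], [0, 0, 0]], [0.3, [0, 0, 0], [0, 0, 0]]]}}

```text
time: 34.5
tool_pos: [529.7, 8.7, 24.5]
eef_rot: [[-0.996, 0.092, -0.021], [0.091, 0.996, 0.003], [0.021, 0.001, -1.0]]
force: [-27.8, 3.3, 13.8]
grip_width: 43.7
grip_force: 105.2
```

Call:
{"api": "servo_tool", "payload": {"motion": [[0.3, [0, 0, 0], [0, 0, 0]], [0.3, [0, 0, 0], [0, 0, 0]], [0.3, [0, 0, 0], [0, 0, 0]], [0.3, [0, 0, 0], [0, 0, 0]], [0.3, [0, 0, 0], [0, 0, 0]], [0.3, [0, 0, 0], [0, 0, 0]], [0.3, [0, 0, 0], [0, 0, 0]], [0.3, [0, 0, 0], [0, 0, 0]], [0.3, [0, 0, 0], [0, 0, 0]], [0.3, [0, 0, 0], [0, 0, 0]], [0.3, [0, 0, 0], [0, 0, 0]], [0.3, [0, 0, 0], [0, 0, 0]], [0.3, [0, 0, 0], [0, 0, 0]], [0.3, [0, 0, 0], [0, 0, 0]], [0.3, [0, 0, 0], [0, 0, 0]], [0.3, [0, 0, 0], [0, 0, 0]], [0.3, [0, 0, 0], [0, 0, 0]], [0.3, [0, 0, 0], [0, 0, 0]], [0.3, [0, 0, 0], [0, 0, 0]], [0.3, [0, 0, 0], [0, 0, 0]]]}}

```text
time: 36.17
tool_pos: [529.8, 8.7, 24.5]
eef_rot: [[-0.996, 0.092, -0.021], [0.092, 0.996, 0.003], [0.021, 0.001, -1.0]]
force: [-27.4, 3.0, 13.7]
grip_width: 44.2
grip_force: 105.2
```

Call:
{"api": "servo_tool", "payload": {"motion": [[0.3, [0, 0, 0], [0, 0, 0]], [0.3, [0, 0, 0], [0, 0, 0]], [0.3, [0, 0, 0], [0, 0, 0]], [0.3, [0, 0, 0], [0, 0, 0]], [0.3, [0, 0, 0], [0, 0, 0]], [0.3, [0, 0, 0], [0, 0, 0]], [0.3, [0, 0, 0], [0, 0, 0]], [0.3, [0, 0, 0], [0, 0, 0]], [0.3, [0, 0, 0], [0, 0, 0]], [0.3, [0, 0, 0], [0, 0, 0]], [0.3, [0, 0, 0], [0, 0, 0]], [0.3, [0, 0, 0], [0, 0, 0]], [0.3, [0, 0, 0], [0, 0, 0]], [0.3, [0, 0, 0], [0, 0, 0]], [0.3, [0, 0, 0], [0, 0, 0]], [0.3, [0, 0, 0], [0, 0, 0]], [0.3, [0, 0, 0], [0, 0, 0]], [0.3, [0, 0, 0], [0, 0, 0]], [0.3, [0, 0, 0], [0, 0, 0]], [0.3, [0, 0, 0], [0, 0, 0]]]}}

```text
time: 37.83
tool_pos: [529.8, 8.7, 24.6]
eef_rot: [[-0.996, 0.092, -0.021], [0.092, 0.996, 0.003], [0.021, 0.001, -1.0]]
force: [-26.9, 2.4, 14.0]
grip_width: 43.9
grip_force: 105.2
```

```bash
python3 - <<'E'
from h import *
tell(); p=(429,18.3,75,174.8); a=drawer(43,58); p=to(*a,75,190.6,p); to(*a,15.5,190.6,p)
E
```

```text
t 37.8 pos [529.8   8.7  24.6] yaw 174.7 tilt 1.19 q [ 0.01  0.38 -0.47  0.74  0.    0.11] F [-26.9   2.4  14. ] grip 43.9 105
-> (np.float64(542.6), np.float64(-223.1), 75, 190.6) shift [-135.  -230.1    0. ] turn [  0.    0.  -15.8] dist 267
-> (np.float64(542.6), np.float64(-223.1), 15.5, 190.6) shift [ 0.   0.  59.5] turn [0. 0. 0.] dist 60
```

Call:
{"api": "servo_tool", "payload": {"motion": [[0.3, [0.012, 0, 0], [0, 0, 0]], [0.3, [0.015, 0, -0.0005], [0, 0, 0]], [0.3, [0.02, 0, -0.0005], [0, 0, 0]], [0.3, [0.02, 0, 0], [0, 0, 0]], [0.3, [0.02, 0, 0], [0, 0, 0]], [0.3, [0.02, 0, 0], [0, 0, 0]], [0.3, [0, 0, -0.02], [0, 0, 0]], [0.3, [0, 0, -0.03], [0, 0, 0]], [0.3, [0, 0, -0.03], [0, 0, 0]], [0.3, [-0.012, -0.023, 0], [0, 0, 0]], [0.3, [-0.0136, -0.023, 0], [0, 0, 0]], [0.3, [-0.0136, -0.023, 0], [0, 0, 0]], [0.3, [-0.0136, -0.023, 0], [0, 0, 0]], [0.3, [-0.0136, -0.023, 0], [0, 0, 0]], [0.3, [-0.0136, -0.023, 0], [0, 0, 0]], [0.3, [-0.0136, -0.023, 0], [0, 0, 0]], [0.3, [-0.0136, -0.023, 0], [0, 0, 0]], [0.3, [-0.0136, -0.023, 0], [0, 0, 0]], [0.3, [-0.0136, -0.023, 0], [0, 0, 0]], [0.3, [0, 0, 0], [0, 0, 0]]]}}

```text
time: 39.5
tool_pos: [550.2, -228.4, 108.0]
eef_rot: [[-0.995, 0.095, 0.002], [0.095, 0.995, -0.003], [-0.002, -0.002, -1.0]]
force: [0.1, -0.8, -2.1]
grip_width: 43.8
grip_force: 103.2
```

Call:
{"api": "servo_tool", "payload": {"motion": [[0.3, [0, 0, 0], [0, 0, -5.3]], [0.3, [0, 0, 0], [0, 0, -5.3]], [0.3, [0, 0, 0.02], [0, 0, -5.2]], [0.3, [0, 0, 0.02], [0, 0, 0]], [0.3, [0, 0, 0], [0, 0, 0]], [0.3, [0, 0, 0], [0, 0, 0]], [0.3, [0, 0, 0], [0, 0, 0]]]}}

```text
time: 40.08
tool_pos: [548.0, -223.7, 68.5]
eef_rot: [[-0.983, -0.182, -0.001], [-0.182, 0.983, 0.001], [0.001, 0.001, -1.0]]
force: [0.1, 0.3, -2.2]
grip_width: 44.1
grip_force: 103.1
```

```bash
python3 - <<'E'
from h import *
to(*drawer(43,58),15.5,190.6); rects(snap('wrist'),28,42,(380,640,-390,-180),300,'w')
E
```

```text
t 40.1 pos [ 548.  -223.7   68.5] yaw -169.5 tilt 0.05 q [-0.39  0.41 -0.3   0.86  0.   -0.57] F [ 0.1  0.3 -2.2] grip 44.1 103
-> (np.float64(542.6), np.float64(-223.1), 15.5, 190.6) shift [ 5.1  1.6 53. ] turn [ 0.  -0.  -0.1] dist 53
w 858 [ 429.9 -180.8] [38.7  7.2] 8.8 z 32.2
w 12258 [ 582.4 -333.2] [111.9  47.6] 10.4 z 35.3
w 1270 [ 608.6 -388.2] [65.2 10.8] 10.4 z 31.7
```

Call:
{"api": "servo_tool", "payload": {"motion": [[0.3, [0.005, 0.0016, 0.02], [0, 0, 0]], [0.3, [0, 0, 0.015], [0, 0, 0]], [0.3, [0, 0, 0.01], [0, 0, 0]], [0.3, [0, 0, 0.006], [0, 0, 0]], [0.3, [0, 0, 0.003], [0, 0, 0]], [0.3, [0, 0, 0], [0, 0, 0]], [0.3, [0, 0, 0], [0, 0, 0]], [0.3, [0, 0, 0], [0, 0, 0]], [0.3, [0, 0, 0], [0, 0, 0]]]}}

```text
time: 40.88
tool_pos: [543.1, -223.3, 15.5]
eef_rot: [[-0.983, -0.183, 0.0], [-0.183, 0.983, 0.0], [-0.0, 0.0, -1.0]]
force: [-2.8, 0.2, 5.4]
grip_width: 43.8
grip_force: 104.2
```

```bash
python3 - <<'E'
from h import *
to(*drawer(43,58),15.5,190.6)
E
```

```text
t 40.9 pos [ 543.1 -223.3   15.5] yaw -169.5 tilt 0.02 q [-0.39  0.46 -0.36  0.75  0.   -0.57] F [-2.8  0.2  5.4] grip 43.8 104
-> (np.float64(542.6), np.float64(-223.1), 15.5, 190.6) shift [0.4 0.3 0. ] turn [ 0.   0.  -0.1] dist 1
```

Call:
{"api": "servo_tool", "payload": {"motion": [[0.7, [0, 0, 0], [0, 0, 0]], [0.7, [0, 0, 0], [0, 0, 0]], [0.7, [0, 0, 0], [0, 0, 0]], [0.7, [0, 0, -0.01], [0, 0, 0]], [0.7, [0, 0, -0.03], [0, 0, 0]], [0.7, [0, 0, -0.04], [0, 0, 0]], [0.7, [0, 0, -0.04], [0, 0, 0]], [0.7, [0, 0, 0], [0, 0, 0]], [0.7, [0, 0, 0], [0, 0, 0]], [0.7, [0, 0, 0], [0, 0, 0]]]}}

```text
time: 41.72
tool_pos: [542.8, -223.3, 134.5]
eef_rot: [[-0.983, -0.183, 0.0], [-0.183, 0.983, 0.0], [-0.0, 0.0, -1.0]]
force: [-0.5, 0.9, 0.9]
grip_width: 59.8
grip_force: 0.0
```

```bash
python3 - <<'E'
from h import *
for n in('wrist','top','side'):
    s=snap(n,n+'8.png'); rects(s,28,42,CASES,200,n); rects(s,33.5,45,(380,640,-390,-180),100,n+' dr')
st=bot.read_state(); p=st['tool_pos']; tell()
p=to(390.7,384.6,110,190.6); to(*p[:3],173.7,p)
E
```

```text
wrist dr 7186 [ 585.2 -332.8] [116.9  45.7] 9.7 z 35.3
wrist dr 8061 [ 570.8 -218. ] [130.9  46. ] 10.3 z 35.4
top 694 [567.8 361. ] [ 48.7 130.5] 72.9 z 35.0
top 727 [418.9 380.1] [ 47.9 133.8] 84.7 z 35.2
top dr 279 [ 595.7 -213.1] [72.2 45.4] 8.9 z 36.4
top dr 104 [ 514.2 -227.4] [46.8 26.2] 90.0 z 36.3
side 1559 [568.7 362.7] [ 46.1 133.2] 73.3 z 33.3
side 2121 [418.6 382.5] [ 47.6 131.5] 83.4 z 33.4
t 41.9 pos [ 541.5 -222.7  132.4] yaw -169.5 tilt 0.22 q [-0.39  0.35 -0.23  1.    0.   -0.57] F [-0.3  0.2  0.7] grip 60.0 0
t 41.9 pos [ 541.5 -222.7  132.4] yaw -169.5 tilt 0.22 q [-0.39  0.35 -0.23  1.    0.   -0.57] F [-0.3  0.2  0.7] grip 60.0 0
-> (390.7, 384.6, 110, 190.6) shift [ 37.3 624.6  24. ] turn [ 0.1 -0.2 -0.1] dist 626
-> (390.7, 384.6, 110, 173.7) shift [0. 0. 0.] turn [ 0.   0.  16.9] dist 0
```

View pics/wrist8.png

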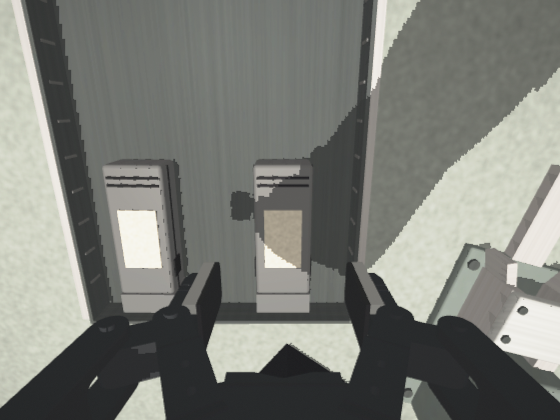

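Cases 1 and 2 lie side by side at (139,240) and (283,240), flat and label up, with no plug showing. Next is the case at (418,381).

Call:
{"api": "servo_tool", "payload": {"motion": [[0.8, [0.0022, 0.0367, 0.0014], [0, 0, 0]], [0.8, [0.0022, 0.0367, 0.0014], [0, 0, 0]], [0.8, [0.0022, 0.0367, 0.0014], [0, 0, 0]], [0.8, [0.0022, 0.0367, 0.0014], [0, 0, 0]], [0.8, [0.0022, 0.0367, 0.0014], [0, 0, 0]], [0.8, [0.0022, 0.0367, 0.0014], [0, 0, 0]], [0.8, [0.0022, 0.0367, 0.0014], [0, 0, 0]], [0.8, [0.0022, 0.0367, 0.0014], [0, 0, 0]], [0.8, [0.0022, 0.0367, 0.0014], [0, 0, 0]], [0.8, [0.0022, 0.0367, 0.0014], [0, 0, 0]], [0.8, [0.0022, 0.0367, 0.0014], [0, 0, 0]], [0.8, [0.0022, 0.0367, 0.0014], [0, 0, 0]], [0.8, [0.0022, 0.0367, 0.0014], [0, 0, 0]], [0.8, [0.0022, 0.0367, 0.0014], [0, 0, 0]], [0.8, [0.0022, 0.0367, 0.0014], [0, 0, 0]], [0.8, [0.0022, 0.0367, 0.0014], [0, 0, 0]], [0.8, [0.0022, 0.0367, 0.0014], [0, 0, 0]], [0.8, [0, 0, 0], [0, 0, 5.6]], [0.8, [0, 0, 0], [0, 0, 5.6]], [0.8, [0, 0, 0], [0, 0, 5.6]]]}}

```text
time: 43.53
tool_pos: [390.6, 383.5, 108.9]
eef_rot: [[-0.994, 0.112, -0.003], [0.112, 0.994, -0.001], [0.003, -0.002, -1.0]]
force: [-0.5, 0.3, 0.0]
grip_width: 68.6
grip_force: 0.0
```

Call:
{"api": "servo_tool", "payload": {"motion": [[0.8, [0, 0, 0], [0, 0, 0]], [0.8, [0, 0, 0], [0, 0, 0]], [0.8, [0, 0, 0], [0, 0, 0]]]}}

```text
time: 43.78
tool_pos: [391.6, 382.9, 109.9]
eef_rot: [[-0.994, 0.107, -0.002], [0.107, 0.994, -0.0], [0.002, -0.0, -1.0]]
force: [0.6, -0.9, -0.3]
grip_width: 68.4
grip_force: 0.0
```

```bash
python3 - <<'E'
from h import *
for n in('wrist','side'): rects(snap(n),28,42,CASES,300,n)
to(390.7,384.6,14,173.9)
E
```

```text
wrist 9981 [419.4 382.7] [ 48.1 130.8] 83.2 z 35.3
wrist 1484 [520.  377.4] [46.1 27.8] 74.3 z 35.0
side 729 [574.9 371.1] [ 26.2 127.1] 73.4 z 33.4
side 1661 [409.4 383.2] [ 46.2 113.4] 83.7 z 33.5
t 43.9 pos [391.9 383.1 110.3] yaw 173.8 tilt 0.07 q [ 0.77  0.3  -0.36  0.92  0.    0.88] F [ 0.2  0.3 -0.3] grip 68.3 0
-> (390.7, 384.6, 14, 173.9) shift [ 1.2  1.4 96.3] turn [ 0.  -0.1 -0.1] dist 96
```

Call:
{"api": "servo_tool", "payload": {"motion": [[0.8, [0.0012, 0.0012, 0.03], [0, 0, 0.3]], [0.8, [0, 0, 0.03], [0, 0, 0]], [0.8, [0, 0, 0.022], [0, 0, 0]], [0.8, [0, 0, 0.015], [0, 0, 0]], [0.8, [0, 0, 0], [0, 0, 0]], [0.8, [0, 0, 0], [0, 0, 0]], [0.8, [0, 0, 0], [0, 0, 0]], [0.3, [0, 0, 0], [0, 0, 0]], [0.3, [0, 0, 0], [0, 0, 0]], [0.3, [0, 0, 0], [0, 0, 0]], [0.3, [0, 0, 0], [0, 0, 0]], [0.3, [0, 0, 0], [0, 0, 0]], [0.3, [0, 0, 0], [0, 0, 0]]]}}

```text
time: 44.97
tool_pos: [391.7, 385.7, 15.5]
eef_rot: [[-0.993, 0.115, 0.001], [0.115, 0.993, 0.003], [-0.001, 0.003, -1.0]]
force: [-1.5, -1.2, 7.4]
grip_width: 43.8
grip_force: 102.5
```

```bash
python3 - <<'E'
from h import *
p,R,w=tell()
off=(p[0]-419)*np.cos(np.radians(6.3))-(p[1]-382)*np.sin(np.radians(6.3)); print('off',off,'h',p[2]-3)
q=(*p[:2],p[2]+70,w); a=press(-153+off)
p=to(*a.round(1),75,174.7,q)
E
```

```text
t 45.0 pos [391.7 385.7  15.5] yaw 173.4 tilt 0.17 q [ 0.78  0.4  -0.46  0.71  0.    0.89] F [-1.5 -1.2  7.4] grip 43.8 103
off -27.50065252057621 h 12.519030861669984
-> (np.float64(441.3), np.float64(16.8), 75, 174.7) shift [ -91.5 -360.8   10.5] turn [ 0.   0.  -1.3] dist 372
```

Call:
{"api": "servo_tool", "payload": {"motion": [[0.3, [0, 0, -0.02], [0, 0, 0]], [0.3, [0, 0, -0.03], [0, 0, 0]], [0.3, [0, 0, -0.02], [0, 0, 0]], [0.3, [-0.0076, -0.03, 0], [0, 0, 0]], [0.3, [-0.0076, -0.03, 0], [0, 0, 0]], [0.3, [-0.0076, -0.03, 0], [0, 0, 0]], [0.3, [-0.0076, -0.03, 0], [0, 0, 0]], [0.3, [-0.0076, -0.03, 0], [0, 0, 0]], [0.3, [-0.0076, -0.03, 0], [0, 0, 0]], [0.3, [-0.0076, -0.03, 0], [0, 0, 0]], [0.3, [-0.0076, -0.03, 0], [0, 0, 0]], [0.3, [-0.0076, -0.03, 0], [0, 0, 0]], [0.3, [-0.0076, -0.03, 0], [0, 0, 0]], [0.3, [-0.0076, -0.03, 0], [0, 0, 0]], [0.3, [-0.0076, -0.03, 0], [0, 0, -1.3]], [0.3, [0, 0, 0.02], [0, 0, 0]], [0.3, [0, 0, 0.02], [0, 0, 0]], [0.3, [0, 0, 0], [0, 0, 0]], [0.3, [0, 0, 0], [0, 0, 0]], [0.3, [0, 0, 0], [0, 0, 0]]]}}

```text
time: 46.63
tool_pos: [440.4, 16.9, 44.2]
eef_rot: [[-0.996, 0.092, -0.0], [0.092, 0.996, 0.001], [0.0, 0.001, -1.0]]
force: [0.5, 0.0, -2.6]
grip_width: 43.9
grip_force: 103.0
```

```bash
python3 - <<'E'
from h import *
to(*press(-180.5).round(1),27,174.7)
E
```

```text
t 46.6 pos [440.4  16.9  44.2] yaw 174.7 tilt 0.05 q [ 0.04  0.19 -0.68  0.7   0.    0.13] F [ 0.5  0.  -2.6] grip 43.9 103
-> (np.float64(441.3), np.float64(16.8), 27, 174.7) shift [-0.9 -0.1 17.2] turn [ 0. -0.  0.] dist 17
```

Same insertion as before.

Call:
{"api": "servo_tool", "payload": {"motion": [[0.3, [0, 0, 0.01], [0, 0, 0]], [0.3, [0, 0, 0.007], [0, 0, 0]], [0.3, [0, 0, 0], [0, 0, 0]], [0.3, [-0.008, 0, 0], [0, 0, 0]], [0.3, [-0.008, 0, 0], [0, 0, 0]], [0.3, [-0.008, 0, 0], [0, 0, 0]], [0.3, [-0.008, 0, 0], [0, 0, 0]], [0.3, [-0.006, 0, 0], [0, 0, 0]], [0.3, [-0.006, 0, 0.001], [0, 0, 0]], [0.3, [-0.004, 0, 0.001], [0, 0, 0]], [0.3, [-0.004, 0, 0], [0, 0, 0]], [0.3, [-0.004, 0, 0], [0, 0, 0]], [0.3, [-0.004, 0, 0], [0, 0, 0]], [0.3, [-0.004, 0, 0], [0, 0, 0]], [0.3, [-0.004, 0, 0], [0, 0, 0]], [0.3, [-0.004, 0, 0], [0, 0, 0]], [0.3, [-0.003, 0, 0], [0, 0, 0]], [0.3, [0, 0, 0], [0, 0, 0]], [0.3, [0, 0, 0], [0, 0, 0]]]}}

```text
time: 48.22
tool_pos: [515.4, 9.8, 24.5]
eef_rot: [[-0.996, 0.092, -0.0], [0.092, 0.996, 0.001], [0.0, 0.001, -1.0]]
force: [-0.6, 0.5, 2.5]
grip_width: 43.7
grip_force: 103.8
```

```bash
python3 - <<'E'
from h import *
to(*press(-92.5).round(1),24.5,174.7)
E
```

```text
t 48.2 pos [515.4   9.8  24.5] yaw 174.7 tilt 0.05 q [ 0.02  0.34 -0.53  0.7   0.    0.11] F [-0.6  0.5  2.5] grip 43.7 104
-> (np.float64(528.9), np.float64(8.6), 24.5, 174.7) shift [-13.5   0.    0. ] turn [ 0. -0.  0.] dist 14
```

Call:
{"api": "servo_tool", "payload": {"motion": [[0.3, [-0.002, 0, 0], [0, 0, 0]], [0.3, [-0.002, 0, 0], [0, 0, 0]], [0.3, [-0.002, 0, 0], [0, 0, 0]], [0.3, [-0.002, 0, 0], [0, 0, 0]], [0.3, [-0.002, 0, -0.001], [0, 0, 0]], [0.3, [-0.002, 0, -0.001], [0, 0, 0]], [0.3, [-0.002, 0, 0], [0, 0, 0]], [0.3, [-0.002, 0, 0], [0, 0, 0]], [0.3, [-0.002, 0, 0], [0, 0, 0]], [0.3, [-0.002, 0, -0.001], [0, 0, 0]], [0.3, [-0.002, 0, 0], [0, 0, 0]], [0.3, [-0.002, 0, 0], [0, 0, 0]], [0.3, [0, 0, 0], [0, 0, 0]], [0.3, [0, 0, 0], [0, 0, 0]], [0.3, [0, 0, 0], [0, 0, 0]]]}}

```text
time: 49.47
tool_pos: [529.5, 8.4, 24.6]
eef_rot: [[-0.996, 0.092, -0.016], [0.092, 0.996, 0.002], [0.017, 0.001, -1.0]]
force: [-19.9, 3.1, 8.2]
grip_width: 43.7
grip_force: 104.5
```

Call:
{"api": "servo_tool", "payload": {"motion": [[0.3, [-0.002, 0, 0], [0, 0, 0]], [0.3, [0, 0, 0], [0, 0, 0]], [0.3, [0, 0, 0], [0, 0, 0]], [0.3, [0, 0, 0], [0, 0, 0]]]}}

```text
time: 49.8
tool_pos: [529.5, 8.4, 24.5]
eef_rot: [[-0.996, 0.091, -0.02], [0.091, 0.996, 0.003], [0.02, 0.001, -1.0]]
force: [-25.3, 3.5, 14.3]
grip_width: 43.6
grip_force: 105.0
```

```bash
python3 - <<'E'
from h import *
to(*press(-92.5).round(1),24.5,174.7)
E
```

```text
t 49.8 pos [529.5   8.4  24.5] yaw 174.8 tilt 1.14 q [ 0.01  0.37 -0.48  0.74  0.    0.11] F [-25.3   3.5  14.3] grip 43.6 105
-> (np.float64(528.9), np.float64(8.6), 24.5, 174.7) shift [0.6 0.2 0. ] turn [ 0.1 -1.1  0.1] dist 1
```

At the stop again. Holding.

Call:
{"api": "servo_tool", "payload": {"motion": [[0.3, [-0.001, 0, 0], [0, 0, 0]], [0.3, [0, 0, 0], [0, 0, 0]], [0.3, [0, 0, 0], [0, 0, 0]], [0.3, [0, 0, 0], [0, 0, 0]], [0.3, [0, 0, 0], [0, 0, 0]], [0.3, [0, 0, 0], [0, 0, 0]], [0.3, [0, 0, 0], [0, 0, 0]], [0.3, [0, 0, 0], [0, 0, 0]], [0.3, [0, 0, 0], [0, 0, 0]], [0.3, [0, 0, 0], [0, 0, 0]], [0.3, [0, 0, 0], [0, 0, 0]], [0.3, [0, 0, 0], [0, 0, 0]], [0.3, [0, 0, 0], [0, 0, 0]], [0.3, [0, 0, 0], [0, 0, 0]], [0.3, [0, 0, 0], [0, 0, 0]], [0.3, [0, 0, 0], [0, 0, 0]], [0.3, [0, 0, 0], [0, 0, 0]], [0.3, [0, 0, 0], [0, 0, 0]], [0.3, [0, 0, 0], [0, 0, 0]], [0.3, [0, 0, 0], [0, 0, 0]]]}}

```text
time: 51.47
tool_pos: [529.5, 8.4, 24.5]
eef_rot: [[-0.996, 0.091, -0.021], [0.091, 0.996, 0.003], [0.022, 0.001, -1.0]]
force: [-28.5, 3.5, 17.3]
grip_width: 43.9
grip_force: 105.5
```

Call:
{"api": "servo_tool", "payload": {"motion": [[0.3, [0, 0, 0], [0, 0, 0]], [0.3, [0, 0, 0], [0, 0, 0]], [0.3, [0, 0, 0], [0, 0, 0]], [0.3, [0, 0, 0], [0, 0, 0]], [0.3, [0, 0, 0], [0, 0, 0]], [0.3, [0, 0, 0], [0, 0, 0]], [0.3, [0, 0, 0], [0, 0, 0]], [0.3, [0, 0, 0], [0, 0, 0]], [0.3, [0, 0, 0], [0, 0, 0]], [0.3, [0, 0, 0], [0, 0, 0]], [0.3, [0, 0, 0], [0, 0, 0]], [0.3, [0, 0, 0], [0, 0, 0]], [0.3, [0, 0, 0], [0, 0, 0]], [0.3, [0, 0, 0], [0, 0, 0]], [0.3, [0, 0, 0], [0, 0, 0]], [0.3, [0, 0, 0], [0, 0, 0]], [0.3, [0, 0, 0], [0, 0, 0]], [0.3, [0, 0, 0], [0, 0, 0]], [0.3, [0, 0, 0], [0, 0, 0]], [0.3, [0, 0, 0], [0, 0, 0]]]}}

```text
time: 53.13
tool_pos: [529.5, 8.4, 24.5]
eef_rot: [[-0.996, 0.091, -0.021], [0.091, 0.996, 0.003], [0.022, 0.001, -1.0]]
force: [-29.3, 3.6, 17.3]
grip_width: 44.1
grip_force: 105.5
```

Call:
{"api": "servo_tool", "payload": {"motion": [[0.3, [0, 0, 0], [0, 0, 0]], [0.3, [0, 0, 0], [0, 0, 0]], [0.3, [0, 0, 0], [0, 0, 0]], [0.3, [0, 0, 0], [0, 0, 0]], [0.3, [0, 0, 0], [0, 0, 0]], [0.3, [0, 0, 0], [0, 0, 0]], [0.3, [0, 0, 0], [0, 0, 0]], [0.3, [0, 0, 0], [0, 0, 0]], [0.3, [0, 0, 0], [0, 0, 0]], [0.3, [0, 0, 0], [0, 0, 0]], [0.3, [0, 0, 0], [0, 0, 0]], [0.3, [0, 0, 0], [0, 0, 0]], [0.3, [0, 0, 0], [0, 0, 0]], [0.3, [0, 0, 0], [0, 0, 0]], [0.3, [0, 0, 0], [0, 0, 0]], [0.3, [0, 0, 0], [0, 0, 0]], [0.3, [0, 0, 0], [0, 0, 0]], [0.3, [0, 0, 0], [0, 0, 0]], [0.3, [0, 0, 0], [0, 0, 0]], [0.3, [0, 0, 0], [0, 0, 0]]]}}

```text
time: 54.8
tool_pos: [529.5, 8.4, 24.5]
eef_rot: [[-0.996, 0.091, -0.021], [0.091, 0.996, 0.003], [0.022, 0.001, -1.0]]
force: [-28.5, 3.9, 17.0]
grip_width: 43.4
grip_force: 105.5
```

```bash
python3 - <<'E'
from h import *
tell(); p=(434,18,100,174.7); a=drawer(-98,-58); p=to(*a,100,190.6,p)
E
```

```text
t 54.8 pos [529.5   8.4  24.5] yaw 174.8 tilt 1.23 q [ 0.01  0.38 -0.47  0.74  0.    0.11] F [-28.5   3.9  17. ] grip 43.4 106
-> (np.float64(425.3), np.float64(-363.0), 100, 190.6) shift [ -26.5 -380.2    0. ] turn [  0.    0.  -15.9] dist 381
```

Call:
{"api": "servo_tool", "payload": {"motion": [[0.3, [0.012, 0, 0], [0, 0, 0]], [0.3, [0.015, 0, -0.0005], [0, 0, 0]], [0.3, [0.02, 0, -0.0005], [0, 0, 0]], [0.3, [0.02, 0, 0], [0, 0, 0]], [0.3, [0.02, 0, 0], [0, 0, 0]], [0.3, [0.02, 0, 0], [0, 0, 0]], [0.3, [0, 0, -0.02], [0, 0, 0]], [0.3, [0, 0, -0.03], [0, 0, 0]], [0.3, [0, 0, -0.03], [0, 0, 0]], [0.3, [-0.0024, -0.0346, 0], [0, 0, 0]], [0.3, [-0.0024, -0.0346, 0], [0, 0, 0]], [0.3, [-0.0024, -0.0346, 0], [0, 0, 0]], [0.3, [-0.0024, -0.0346, 0], [0, 0, 0]], [0.3, [-0.0024, -0.0346, 0], [0, 0, 0]], [0.3, [-0.0024, -0.0346, 0], [0, 0, 0]], [0.3, [-0.0024, -0.0346, 0], [0, 0, 0]], [0.3, [-0.0024, -0.0346, 0], [0, 0, 0]], [0.3, [-0.0024, -0.0346, 0], [0, 0, 0]], [0.3, [-0.0024, -0.0346, 0], [0, 0, 0]], [0.3, [-0.0024, -0.0346, 0], [0, 0, 0]]]}}

```text
time: 56.47
tool_pos: [425.7, -365.9, 107.4]
eef_rot: [[-0.996, 0.092, -0.002], [0.092, 0.996, 0.001], [0.002, 0.001, -1.0]]
force: [1.3, 1.5, -3.3]
grip_width: 43.9
grip_force: 103.3
```

Call:
{"api": "servo_tool", "payload": {"motion": [[0.3, [0, 0, 0], [0, 0, -5.3]], [0.3, [0, 0, 0], [0, 0, -5.3]], [0.3, [0, 0, 0.015], [0, 0, -5.3]], [0.3, [0, 0, 0.015], [0, 0, 0]], [0.3, [0, 0, 0], [0, 0, 0]], [0.3, [0, 0, 0], [0, 0, 0]], [0.3, [0, 0, 0], [0, 0, 0]]]}}

```text
time: 57.05
tool_pos: [426.4, -364.3, 78.3]
eef_rot: [[-0.983, -0.184, -0.001], [-0.184, 0.983, 0.001], [0.001, 0.001, -1.0]]
force: [0.4, -0.9, -2.5]
grip_width: 43.9
grip_force: 103.4
```

```bash
python3 - <<'E'
from h import *
to(*drawer(-98,-58),15.5,190.6); rects(snap('top'),28,42,(350,690,-430,-140),60,'t'); rects(snap('side'),28,42,(350,690,-430,-140),60,'s')
E
```

```text
t 57.0 pos [ 426.4 -364.3   78.3] yaw -169.4 tilt 0.08 q [-0.71  0.35 -0.36  0.86 -0.   -0.89] F [ 0.4 -0.9 -2.5] grip 43.9 103
-> (np.float64(425.3), np.float64(-363.0), 15.5, 190.6) shift [ 0.8  1.4 62.8] turn [ 0.1 -0.1  0. ] dist 63
t 76 [ 652.8 -252.9] [  3.7 198.2] 10.4 z 32.2
t 254 [ 570.2 -396. ] [219.4  27.8] 15.8 z 32.7
t 704 [ 588.9 -332.6] [129.9  48.4] 10.0 z 35.7
t 306 [ 492.3 -167.4] [287.4  12.7] 9.6 z 32.7
t 694 [ 567.8 -218.4] [129.6  47.6] 9.9 z 35.5
s 461 [ 514.9 -283.3] [290.8 251.3] 10.7 z 30.0
s 72 [ 594.2 -391.9] [92.5 15.2] 8.7 z 29.8
s 523 [ 590.7 -330.1] [131.6  50.9] 9.4 z 32.7
s 628 [ 569.2 -217.3] [130.9  51.1] 10.2 z 32.9
s 90 [ 370.8 -324.8] [ 17.6 218.9] 14.7 z 29.6
```

Call:
{"api": "servo_tool", "payload": {"motion": [[0.3, [0.001, 0.0014, 0.02], [0, 0, 0]], [0.3, [0, 0, 0.02], [0, 0, 0]], [0.3, [0, 0, 0.012], [0, 0, 0]], [0.3, [0, 0, 0.007], [0, 0, 0]], [0.3, [0, 0, 0.004], [0, 0, 0]], [0.3, [0, 0, 0], [0, 0, 0]], [0.3, [0, 0, 0], [0, 0, 0]], [0.3, [0, 0, 0], [0, 0, 0]], [0.3, [0, 0, 0], [0, 0, 0]]]}}

```text
time: 57.9
tool_pos: [425.7, -363.5, 15.7]
eef_rot: [[-0.983, -0.184, 0.0], [-0.184, 0.983, -0.0], [-0.0, -0.0, -1.0]]
force: [-0.4, -0.5, -2.2]
grip_width: 43.8
grip_force: 103.5
```

```bash
python3 - <<'E'
from h import *
to(*drawer(-98,-58),15.5,190.6)
E
```

```text
t 57.9 pos [ 425.7 -363.5   15.7] yaw -169.4 tilt 0.01 q [-0.71  0.42 -0.43  0.72 -0.   -0.89] F [-0.4 -0.5 -2.2] grip 43.8 104
-> (np.float64(425.3), np.float64(-363.0), 15.5, 190.6) shift [0.3 0.6 0.2] turn [-0.  0.  0.] dist 1
```

Call:
{"api": "servo_tool", "payload": {"motion": [[0.3, [0, 0, 0.0005], [0, 0, 0]], [0.7, [0, 0, 0], [0, 0, 0]], [0.7, [0, 0, 0], [0, 0, 0]], [0.7, [0, 0, 0], [0, 0, 0]], [0.7, [0, 0, -0.01], [0, 0, 0]], [0.7, [0, 0, -0.03], [0, 0, 0]], [0.7, [0, 0, -0.04], [0, 0, 0]], [0.7, [0, 0, -0.04], [0, 0, 0]], [0.7, [0, 0, 0], [0, 0, 0]], [0.7, [0, 0, 0], [0, 0, 0]], [0.7, [0, 0, 0], [0, 0, 0]]]}}

```text
time: 58.82
tool_pos: [425.3, -363.2, 135.2]
eef_rot: [[-0.983, -0.184, -0.0], [-0.184, 0.983, 0.0], [0.0, 0.0, -1.0]]
force: [-0.2, -0.4, -0.1]
grip_width: 60.3
grip_force: 0.0
```

```bash
python3 - <<'E'
from h import *
for n in('wrist','top','side'):
    s=snap(n,n+'9.png'); rects(s,28,42,CASES,200,n); rects(s,33.5,45,(340,660,-420,-160),300,n+' dr')
p=to(541.7,369.8,115,190.6); to(*p[:3],163.5,p)
E
```

```text
wrist dr 7972 [ 453.1 -358.2] [130.3  45.8] 10.4 z 35.4
wrist dr 2591 [ 557.8 -338.3] [62.3 45.2] 9.8 z 35.3
wrist dr 829 [ 590.6 -202.4] [55.1 21.7] 11.5 z 35.4
top 702 [570.2 360.9] [ 48.2 134.2] 74.0 z 35.2
top dr 542 [ 589.2 -331.7] [128.9  47. ] 9.2 z 36.4
top dr 541 [ 567.6 -218.4] [129.2  46. ] 10.1 z 36.2
top dr 405 [ 469.3 -354.3] [90.9 46.9] 9.6 z 36.5
side 1558 [568.8 362.7] [ 47.6 132.7] 74.1 z 33.3
t 59.0 pos [ 424.3 -362.3  133.2] yaw -169.4 tilt 0.22 q [-0.71  0.3  -0.3   0.98 -0.   -0.89] F [ 0.4 -0.7 -0.8] grip 59.8 0
-> (541.7, 369.8, 115, 190.6) shift [-250.4  697.9   19.7] turn [ 0.2 -0.1  0. ] dist 742
-> (541.7, 369.8, 115, 163.5) shift [0. 0. 0.] turn [ 0.   0.  27.1] dist 0
```

Call:
{"api": "servo_tool", "payload": {"motion": [[0.8, [-0.0125, 0.0349, 0.001], [0, 0, 0]], [0.8, [-0.0125, 0.0349, 0.001], [0, 0, 0]], [0.8, [-0.0125, 0.0349, 0.001], [0, 0, 0]], [0.8, [-0.0125, 0.0349, 0.001], [0, 0, 0]], [0.8, [-0.0125, 0.0349, 0.001], [0, 0, 0]], [0.8, [-0.0125, 0.0349, 0.001], [0, 0, 0]], [0.8, [-0.0125, 0.0349, 0.001], [0, 0, 0]], [0.8, [-0.0125, 0.0349, 0.001], [0, 0, 0]], [0.8, [-0.0125, 0.0349, 0.001], [0, 0, 0]], [0.8, [-0.0125, 0.0349, 0.001], [0, 0, 0]], [0.8, [-0.0125, 0.0349, 0.001], [0, 0, 0]], [0.8, [-0.0125, 0.0349, 0.001], [0, 0, 0]], [0.8, [-0.0125, 0.0349, 0.001], [0, 0, 0]], [0.8, [-0.0125, 0.0349, 0.001], [0, 0, 0]], [0.8, [-0.0125, 0.0349, 0.001], [0, 0, 0]], [0.8, [-0.0125, 0.0349, 0.001], [0, 0, 0]], [0.8, [-0.0125, 0.0349, 0.001], [0, 0, 0]], [0.8, [-0.0125, 0.0349, 0.001], [0, 0, 0]], [0.8, [-0.0125, 0.0349, 0.001], [0, 0, 0]], [0.8, [-0.0125, 0.0349, 0.001], [0, 0, 0]]]}}

```text
time: 60.63
tool_pos: [541.4, 370.3, 113.2]
eef_rot: [[-0.983, -0.184, -0.003], [-0.184, 0.983, -0.001], [0.003, -0.0, -1.0]]
force: [0.6, 0.6, 0.7]
grip_width: 68.5
grip_force: 0.0
```

Call:
{"api": "servo_tool", "payload": {"motion": [[0.8, [0, 0, 0], [0, 0, 6.8]], [0.8, [0, 0, 0], [0, 0, 6.8]], [0.8, [0, 0, 0], [0, 0, 6.8]], [0.8, [0, 0, 0], [0, 0, 6.7]], [0.8, [0, 0, 0], [0, 0, 0]], [0.8, [0, 0, 0], [0, 0, 0]], [0.8, [0, 0, 0], [0, 0, 0]]]}}

```text
time: 61.22
tool_pos: [541.9, 368.7, 114.1]
eef_rot: [[-0.96, 0.281, -0.002], [0.281, 0.96, -0.0], [0.002, -0.001, -1.0]]
force: [1.3, 0.1, 0.7]
grip_width: 68.3
grip_force: 0.0
```

```bash
python3 - <<'E'
from h import *
for n in('wrist','side'): rects(snap(n),28,42,CASES,300,n)
to(541.7,369.8,14,163.5)
E
```

```text
wrist 9657 [570.2 362.7] [ 48.  130.8] 73.5 z 35.3
side 1548 [568.9 362.8] [ 47.2 133.6] 72.9 z 33.3
t 61.3 pos [542.2 368.8 114.6] yaw 163.6 tilt 0.08 q [ 0.6   0.48 -0.07  1.02  0.    0.88] F [ 0.1  0.3 -0.7] grip 68.1 0
-> (541.7, 369.8, 14, 163.5) shift [  0.6   0.9 100.6] turn [-0.  -0.1  0.1] dist 101
```

Call:
{"api": "servo_tool", "payload": {"motion": [[0.8, [0, 0.0018, 0.03], [0, 0, 0]], [0.8, [0, 0, 0.03], [0, 0, 0]], [0.8, [0, 0, 0.025], [0, 0, 0]], [0.8, [0, 0, 0.017], [0, 0, 0]], [0.8, [0, 0, 0], [0, 0, 0]], [0.8, [0, 0, 0], [0, 0, 0]], [0.8, [0, 0, 0], [0, 0, 0]], [0.3, [0, 0, 0], [0, 0, 0]], [0.3, [0, 0, 0], [0, 0, 0]], [0.3, [0, 0, 0], [0, 0, 0]], [0.3, [0, 0, 0], [0, 0, 0]], [0.3, [0, 0, 0], [0, 0, 0]], [0.3, [0, 0, 0], [0, 0, 0]]]}}

```text
time: 62.4
tool_pos: [544.1, 371.7, 15.3]
eef_rot: [[-0.959, 0.284, 0.002], [0.284, 0.959, 0.003], [-0.001, 0.003, -1.0]]
force: [-0.6, -1.8, 5.9]
grip_width: 43.6
grip_force: 103.1
```

```bash
python3 - <<'E'
from h import *
p,R,w=tell(); b=np.radians(16.5)
off=(p[0]-569.6)*np.cos(b)-(p[1]-362.5)*np.sin(b); print('off',off,'h',p[2]-3)
q=(*p[:2],p[2]+70,w); a=press(-153+off)
p=to(*a.round(1),75,174.7,q)
E
```

```text
t 62.4 pos [544.1 371.7  15.3] yaw 163.5 tilt 0.19 q [ 0.6   0.57 -0.17  0.82  0.    0.89] F [-0.6 -1.8  5.9] grip 43.6 103
off -27.02563415184018 h 12.349464688284211
-> (np.float64(441.7), np.float64(16.7), 75, 174.7) shift [  -2.5 -369.5   10.3] turn [  0.    0.  -11.2] dist 370
```

Call:
{"api": "servo_tool", "payload": {"motion": [[0.3, [0, 0, -0.02], [0, 0, 0]], [0.3, [0, 0, -0.03], [0, 0, 0]], [0.3, [0, 0, -0.02], [0, 0, 0]], [0.3, [-0.0002, -0.0308, 0], [0, 0, 0]], [0.3, [-0.0002, -0.0308, 0], [0, 0, 0]], [0.3, [-0.0002, -0.0308, 0], [0, 0, 0]], [0.3, [-0.0002, -0.0308, 0], [0, 0, 0]], [0.3, [-0.0002, -0.0308, 0], [0, 0, 0]], [0.3, [-0.0002, -0.0308, 0], [0, 0, 0]], [0.3, [-0.0002, -0.0308, 0], [0, 0, 0]], [0.3, [-0.0002, -0.0308, 0], [0, 0, 0]], [0.3, [-0.0002, -0.0308, 0], [0, 0, 0]], [0.3, [-0.0002, -0.0308, 0], [0, 0, 0]], [0.3, [-0.0002, -0.0308, 0], [0, 0, 0]], [0.3, [-0.0002, -0.0308, 0], [0, 0, 0]], [0.3, [0, 0, 0], [0, 0, -5.6]], [0.3, [0, 0, 0], [0, 0, -5.6]], [0.3, [0, 0, 0.02], [0, 0, 0]], [0.3, [0, 0, 0.02], [0, 0, 0]], [0.3, [0, 0, 0], [0, 0, 0]]]}}

```text
time: 64.07
tool_pos: [438.0, 15.5, 40.9]
eef_rot: [[-0.996, 0.092, -0.004], [0.092, 0.996, 0.001], [0.004, 0.0, -1.0]]
force: [-2.5, 0.2, -2.6]
grip_width: 44.0
grip_force: 102.8
```

Call:
{"api": "servo_tool", "payload": {"motion": [[0.3, [0, 0, 0], [0, 0, 0]], [0.3, [0, 0, 0], [0, 0, 0]]]}}

```text
time: 64.23
tool_pos: [440.7, 15.7, 43.7]
eef_rot: [[-0.996, 0.092, -0.0], [0.092, 0.996, 0.001], [0.0, 0.001, -1.0]]
force: [0.7, 0.2, -2.0]
grip_width: 43.7
grip_force: 102.8
```

```bash
python3 - <<'E'
from h import *
to(*press(-180).round(1),27,174.7)
E
```

```text
t 64.2 pos [440.7  15.7  43.7] yaw 174.7 tilt 0.04 q [ 0.04  0.19 -0.68  0.7   0.    0.13] F [ 0.7  0.2 -2. ] grip 43.7 103
-> (np.float64(441.8), np.float64(16.7), 27, 174.7) shift [-1.1  1.  16.7] turn [ 0. -0.  0.] dist 17
```

Call:
{"api": "servo_tool", "payload": {"motion": [[0.3, [0, 0.001, 0.01], [0, 0, 0]], [0.3, [0, 0, 0.0065], [0, 0, 0]], [0.3, [0, 0, 0], [0, 0, 0]], [0.3, [-0.008, 0, 0], [0, 0, 0]], [0.3, [-0.008, 0, 0], [0, 0, 0]], [0.3, [-0.008, 0, 0], [0, 0, 0]], [0.3, [-0.008, 0, 0], [0, 0, 0]], [0.3, [-0.006, 0, 0], [0, 0, 0]], [0.3, [-0.006, 0, 0.001], [0, 0, 0]], [0.3, [-0.004, 0, 0.001], [0, 0, 0]], [0.3, [-0.004, 0, 0], [0, 0, 0]], [0.3, [-0.004, 0, 0], [0, 0, 0]], [0.3, [-0.004, 0, 0], [0, 0, 0]], [0.3, [-0.004, 0, 0], [0, 0, 0]], [0.3, [-0.004, 0, 0], [0, 0, 0]], [0.3, [-0.004, 0, 0], [0, 0, 0]], [0.3, [-0.003, 0, 0], [0, 0, 0]], [0.3, [0, 0, 0], [0, 0, 0]], [0.3, [0, 0, 0], [0, 0, 0]]]}}

```text
time: 65.82
tool_pos: [516.2, 9.7, 24.3]
eef_rot: [[-0.996, 0.092, 0.001], [0.092, 0.996, 0.001], [-0.001, 0.001, -1.0]]
force: [1.8, 0.4, -0.4]
grip_width: 43.8
grip_force: 103.3
```

```bash
python3 - <<'E'
from h import *
to(*press(-92).round(1),24.5,174.7)
E
```

```text
t 65.8 pos [516.2   9.7  24.3] yaw 174.7 tilt 0.06 q [ 0.02  0.34 -0.53  0.7   0.    0.11] F [ 1.8  0.4 -0.4] grip 43.8 103
-> (np.float64(529.4), np.float64(8.6), 24.5, 174.7) shift [-13.3   0.1  -0.2] turn [0. 0. 0.] dist 13
```

Call:
{"api": "servo_tool", "payload": {"motion": [[0.3, [-0.002, 0, 0], [0, 0, 0]], [0.3, [-0.002, 0, 0], [0, 0, 0]], [0.3, [-0.002, 0, 0], [0, 0, 0]], [0.3, [-0.002, 0, 0], [0, 0, 0]], [0.3, [-0.002, 0, -0.001], [0, 0, 0]], [0.3, [-0.002, 0, -0.001], [0, 0, 0]], [0.3, [-0.002, 0, 0], [0, 0, 0]], [0.3, [-0.002, 0, 0], [0, 0, 0]], [0.3, [-0.002, 0, 0], [0, 0, 0]], [0.3, [-0.002, 0, -0.001], [0, 0, 0]], [0.3, [-0.002, 0, 0], [0, 0, 0]], [0.3, [-0.002, 0, 0], [0, 0, 0]], [0.3, [0, 0, 0], [0, 0, 0]], [0.3, [0, 0, 0], [0, 0, 0]], [0.3, [0, 0, 0], [0, 0, 0]]]}}

```text
time: 67.07
tool_pos: [529.6, 8.2, 24.5]
eef_rot: [[-0.996, 0.091, -0.017], [0.091, 0.996, 0.002], [0.017, 0.001, -1.0]]
force: [-19.5, 2.9, 8.1]
grip_width: 43.6
grip_force: 104.2
```

Call:
{"api": "servo_tool", "payload": {"motion": [[0.3, [-0.002, 0, 0], [0, 0, 0]], [0.3, [0, 0, 0], [0, 0, 0]], [0.3, [0, 0, 0], [0, 0, 0]], [0.3, [0, 0, 0], [0, 0, 0]]]}}

```text
time: 67.4
tool_pos: [529.5, 8.2, 24.3]
eef_rot: [[-0.996, 0.091, -0.02], [0.091, 0.996, 0.002], [0.02, 0.001, -1.0]]
force: [-24.0, 4.1, 12.5]
grip_width: 44.1
grip_force: 104.8
```

```bash
python3 - <<'E'
from h import *
to(*press(-92).round(1),24.5,174.7)
E
```

```text
t 67.4 pos [529.5   8.2  24.3] yaw 174.8 tilt 1.16 q [ 0.01  0.37 -0.48  0.74  0.    0.11] F [-24.    4.1  12.5] grip 44.1 105
-> (np.float64(529.4), np.float64(8.6), 24.5, 174.7) shift [ 0.2  0.4 -0.2] turn [ 0.  -1.2  0.1] dist 0
```

Call:
{"api": "servo_tool", "payload": {"motion": [[0.3, [-0.001, 0, 0], [0, 0, 0]], [0.3, [0, 0, 0], [0, 0, 0]], [0.3, [0, 0, 0], [0, 0, 0]], [0.3, [0, 0, 0], [0, 0, 0]], [0.3, [0, 0, 0], [0, 0, 0]], [0.3, [0, 0, 0], [0, 0, 0]], [0.3, [0, 0, 0], [0, 0, 0]], [0.3, [0, 0, 0], [0, 0, 0]], [0.3, [0, 0, 0], [0, 0, 0]], [0.3, [0, 0, 0], [0, 0, 0]], [0.3, [0, 0, 0], [0, 0, 0]], [0.3, [0, 0, 0], [0, 0, 0]], [0.3, [0, 0, 0], [0, 0, 0]], [0.3, [0, 0, 0], [0, 0, 0]], [0.3, [0, 0, 0], [0, 0, 0]], [0.3, [0, 0, 0], [0, 0, 0]], [0.3, [0, 0, 0], [0, 0, 0]], [0.3, [0, 0, 0], [0, 0, 0]], [0.3, [0, 0, 0], [0, 0, 0]], [0.3, [0, 0, 0], [0, 0, 0]]]}}

```text
time: 69.07
tool_pos: [529.6, 8.2, 24.3]
eef_rot: [[-0.996, 0.091, -0.021], [0.091, 0.996, 0.003], [0.022, 0.001, -1.0]]
force: [-27.6, 2.6, 16.7]
grip_width: 44.1
grip_force: 105.2
```

Call:
{"api": "servo_tool", "payload": {"motion": [[0.3, [0, 0, 0], [0, 0, 0]], [0.3, [0, 0, 0], [0, 0, 0]], [0.3, [0, 0, 0], [0, 0, 0]], [0.3, [0, 0, 0], [0, 0, 0]], [0.3, [0, 0, 0], [0, 0, 0]], [0.3, [0, 0, 0], [0, 0, 0]], [0.3, [0, 0, 0], [0, 0, 0]], [0.3, [0, 0, 0], [0, 0, 0]], [0.3, [0, 0, 0], [0, 0, 0]], [0.3, [0, 0, 0], [0, 0, 0]], [0.3, [0, 0, 0], [0, 0, 0]], [0.3, [0, 0, 0], [0, 0, 0]], [0.3, [0, 0, 0], [0, 0, 0]], [0.3, [0, 0, 0], [0, 0, 0]], [0.3, [0, 0, 0], [0, 0, 0]], [0.3, [0, 0, 0], [0, 0, 0]], [0.3, [0, 0, 0], [0, 0, 0]], [0.3, [0, 0, 0], [0, 0, 0]], [0.3, [0, 0, 0], [0, 0, 0]], [0.3, [0, 0, 0], [0, 0, 0]]]}}

```text
time: 70.73
tool_pos: [529.6, 8.2, 24.3]
eef_rot: [[-0.996, 0.091, -0.021], [0.091, 0.996, 0.003], [0.022, 0.001, -1.0]]
force: [-27.2, 2.5, 15.2]
grip_width: 44.0
grip_force: 105.2
```

Call:
{"api": "servo_tool", "payload": {"motion": [[0.3, [0, 0, 0], [0, 0, 0]], [0.3, [0, 0, 0], [0, 0, 0]], [0.3, [0, 0, 0], [0, 0, 0]], [0.3, [0, 0, 0], [0, 0, 0]], [0.3, [0, 0, 0], [0, 0, 0]], [0.3, [0, 0, 0], [0, 0, 0]], [0.3, [0, 0, 0], [0, 0, 0]], [0.3, [0, 0, 0], [0, 0, 0]], [0.3, [0, 0, 0], [0, 0, 0]], [0.3, [0, 0, 0], [0, 0, 0]], [0.3, [0, 0, 0], [0, 0, 0]], [0.3, [0, 0, 0], [0, 0, 0]], [0.3, [0, 0, 0], [0, 0, 0]], [0.3, [0, 0, 0], [0, 0, 0]], [0.3, [0, 0, 0], [0, 0, 0]], [0.3, [0, 0, 0], [0, 0, 0]], [0.3, [0, 0, 0], [0, 0, 0]], [0.3, [0, 0, 0], [0, 0, 0]], [0.3, [0, 0, 0], [0, 0, 0]], [0.3, [0, 0, 0], [0, 0, 0]]]}}

```text
time: 72.4
tool_pos: [529.6, 8.2, 24.3]
eef_rot: [[-0.996, 0.091, -0.022], [0.091, 0.996, 0.003], [0.022, 0.001, -1.0]]
force: [-27.5, 2.6, 15.7]
grip_width: 44.1
grip_force: 105.2
```

```bash
python3 - <<'E'
from h import *
tell(); p=(434,18,100,174.7); a=drawer(-98,58); p=to(*a,100,190.6,p)
E
```

```text
t 72.4 pos [529.6   8.2  24.3] yaw 174.8 tilt 1.24 q [ 0.01  0.38 -0.47  0.74  0.    0.1 ] F [-27.5   2.6  15.7] grip 44.1 105
-> (np.float64(404.0), np.float64(-249.0), 100, 190.6) shift [   5.2 -268.6    0. ] turn [  0.    0.  -15.9] dist 269
```

Call:
{"api": "servo_tool", "payload": {"motion": [[0.3, [0.012, 0, 0], [0, 0, 0]], [0.3, [0.015, 0, -0.0005], [0, 0, 0]], [0.3, [0.02, 0, -0.0005], [0, 0, 0]], [0.3, [0.02, 0, 0], [0, 0, 0]], [0.3, [0.02, 0, 0], [0, 0, 0]], [0.3, [0.02, 0, 0], [0, 0, 0]], [0.3, [0, 0, -0.02], [0, 0, 0]], [0.3, [0, 0, -0.03], [0, 0, 0]], [0.3, [0, 0, -0.03], [0, 0, 0]], [0.3, [0.0006, -0.0298, 0], [0, 0, 0]], [0.3, [0.0006, -0.0298, 0], [0, 0, 0]], [0.3, [0.0006, -0.0298, 0], [0, 0, 0]], [0.3, [0.0006, -0.0298, 0], [0, 0, 0]], [0.3, [0.0006, -0.0298, 0], [0, 0, 0]], [0.3, [0.0006, -0.0298, 0], [0, 0, 0]], [0.3, [0.0006, -0.0298, 0], [0, 0, 0]], [0.3, [0.0006, -0.0298, 0], [0, 0, 0]], [0.3, [0.0006, -0.0298, 0], [0, 0, 0]], [0.3, [0, 0, 0], [0, 0, -5.3]], [0.3, [0, 0, 0], [0, 0, -5.3]]]}}

```text
time: 74.07
tool_pos: [404.8, -251.2, 107.7]
eef_rot: [[-0.996, -0.094, -0.001], [-0.094, 0.996, 0.0], [0.001, 0.001, -1.0]]
force: [-0.2, 0.0, -2.8]
grip_width: 44.1
grip_force: 103.2
```

Call:
{"api": "servo_tool", "payload": {"motion": [[0.3, [0, 0, 0.015], [0, 0, -5.3]], [0.3, [0, 0, 0.015], [0, 0, 0]], [0.3, [0, 0, 0], [0, 0, 0]], [0.3, [0, 0, 0], [0, 0, 0]], [0.3, [0, 0, 0], [0, 0, 0]]]}}

```text
time: 74.48
tool_pos: [405.3, -249.4, 78.4]
eef_rot: [[-0.983, -0.184, -0.001], [-0.184, 0.983, 0.001], [0.001, 0.001, -1.0]]
force: [0.3, 0.8, -1.4]
grip_width: 43.8
grip_force: 103.1
```

```bash
python3 - <<'E'
from h import *
to(*drawer(-98,58),15.3,190.6)
E
```

```text
t 74.5 pos [ 405.3 -249.4   78.4] yaw -169.4 tilt 0.07 q [-0.55  0.21 -0.56  0.8  -0.   -0.74] F [ 0.3  0.8 -1.4] grip 43.8 103
-> (np.float64(404.0), np.float64(-249.0), 15.3, 190.6) shift [ 1.2  0.6 63.1] turn [ 0.  -0.1  0. ] dist 63
```

Call:
{"api": "servo_tool", "payload": {"motion": [[0.3, [0.001, 0.0006, 0.02], [0, 0, 0]], [0.3, [0, 0, 0.02], [0, 0, 0]], [0.3, [0, 0, 0.012], [0, 0, 0]], [0.3, [0, 0, 0.007], [0, 0, 0]], [0.3, [0, 0, 0.004], [0, 0, 0]], [0.3, [0, 0, 0], [0, 0, 0]], [0.3, [0, 0, 0], [0, 0, 0]], [0.3, [0, 0, 0], [0, 0, 0]], [0.3, [0, 0, 0], [0, 0, 0]]]}}

```text
time: 75.23
tool_pos: [404.7, -249.4, 15.8]
eef_rot: [[-0.983, -0.184, 0.0], [-0.184, 0.983, -0.0], [-0.0, -0.0, -1.0]]
force: [0.9, 0.0, -2.4]
grip_width: 43.7
grip_force: 103.2
```

```bash
python3 - <<'E'
from h import *
to(*drawer(-98,58),15.3,190.6)
E
```

```text
t 75.2 pos [ 404.7 -249.4   15.8] yaw -169.4 tilt 0.01 q [-0.55  0.29 -0.63  0.65  0.   -0.74] F [ 0.9  0.  -2.4] grip 43.7 103
-> (np.float64(404.0), np.float64(-249.0), 15.3, 190.6) shift [0.7 0.5 0.5] turn [-0.  0.  0.] dist 1
```

Call:
{"api": "servo_tool", "payload": {"motion": [[0.3, [0, 0, 0.0005], [0, 0, 0]], [0.7, [0, 0, 0], [0, 0, 0]], [0.7, [0, 0, 0], [0, 0, 0]], [0.7, [0, 0, 0], [0, 0, 0]], [0.7, [0, 0, -0.01], [0, 0, 0]], [0.7, [0, 0, -0.03], [0, 0, 0]], [0.7, [0, 0, -0.04], [0, 0, 0]], [0.7, [0, 0, -0.04], [0, 0, 0]], [0.7, [0, 0, -0.04], [0, 0, 0]], [0.7, [0, 0, 0], [0, 0, 0]], [0.7, [0, 0, 0], [0, 0, 0]], [0.7, [0, 0, 0], [0, 0, 0]]]}}

```text
time: 76.23
tool_pos: [404.2, -249.0, 175.0]
eef_rot: [[-0.983, -0.184, -0.0], [-0.184, 0.983, 0.0], [0.0, 0.0, -1.0]]
force: [-0.7, -0.2, -1.2]
grip_width: 59.8
grip_force: 0.0
```

```bash
python3 - <<'E'
from h import *
for n in('top','side'):
    s=snap(n,n+'10.png'); rects(s,28,42,CASES,200,n+' mat'); rects(s,33.5 if n=='top' else 30,45,(340,660,-420,-160),300,n+' dr'); rects(s,105,130,(640,740,-50,40),20,n+' bar')
p=to(689,-5.9,180,190.6); to(*p[:3],105.4,p)
cv2.imwrite('pics/c10.png',np.hstack([cv2.resize(load('top')['pixels'][175:315,325:465,::-1],(400,400),interpolation=2),cv2.resize(load('side')['pixels'][130:270,300:440,::-1],(400,400),interpolation=2)]))
E
```

```text
top dr 949 [ 545.8 -336.8] [225.3  49.1] 7.3 z 36.3
top dr 549 [ 567.8 -218.4] [129.5  46.1] 10.0 z 36.5
top dr 409 [ 445.4 -241.3] [95.5 45.6] 9.1 z 36.7
top bar 103 [687.2  -7.1] [15.3 48.9] 17.1 z 122.8
side dr 1040 [ 530.4 -337.8] [261.   54.2] 7.1 z 32.9
side dr 588 [ 569.3 -216.8] [131.   50.6] 8.9 z 32.9
side dr 685 [ 430.8 -243.8] [130.7  49.6] 10.3 z 32.9
side bar 155 [687.6  -6.2] [14.5 51. ] 17.1 z 118.7
t 76.3 pos [ 403.2 -248.5  173.4] yaw -169.4 tilt 0.21 q [-0.55  0.11 -0.43  1.03  0.   -0.74] F [-1.1 -0.  -0.7] grip 59.7 0
-> (689, -5.9, 180, 190.6) shift [-325.6  185.8   -6.9] turn [ 0.1 -0.2  0. ] dist 375
-> (689, -5.9, 180, 105.4) shift [0. 0. 0.] turn [ 0.   0.  85.2] dist 0
```

View pics/c10.png

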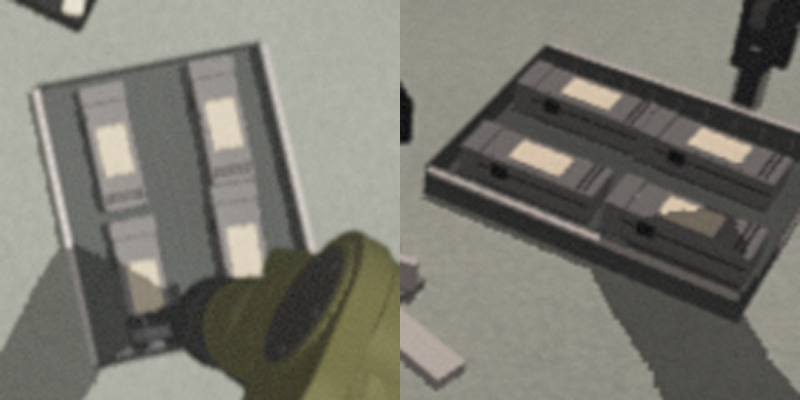

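All four lie flat, label up, on the drawer floor: right crop (590,93), (720,145), (540,157) and (690,210). The mat is empty. Now I'll return the knob to parked.

Call:
{"api": "servo_tool", "payload": {"motion": [[0.6, [-0.0326, 0.0186, -0.0007], [0, 0, 0]], [0.6, [-0.0326, 0.0186, -0.0007], [0, 0, 0]], [0.6, [-0.0326, 0.0186, -0.0007], [0, 0, 0]], [0.6, [-0.0326, 0.0186, -0.0007], [0, 0, 0]], [0.6, [-0.0326, 0.0186, -0.0007], [0, 0, 0]], [0.6, [-0.0326, 0.0186, -0.0007], [0, 0, 0]], [0.6, [-0.0326, 0.0186, -0.0007], [0, 0, 0]], [0.6, [-0.0326, 0.0186, -0.0007], [0, 0, 0]], [0.6, [-0.0326, 0.0186, -0.0007], [0, 0, 0]], [0.6, [-0.0326, 0.0186, -0.0007], [0, 0, 0]], [0.6, [0, 0, 0], [0, 0, 7.1]], [0.6, [0, 0, 0], [0, 0, 7.1]], [0.6, [0, 0, 0], [0, 0, 7.1]], [0.6, [0, 0, 0], [0, 0, 7.1]], [0.6, [0, 0, 0], [0, 0, 7.1]], [0.6, [0, 0, 0], [0, 0, 7.1]], [0.6, [0, 0, 0], [0, 0, 7.1]], [0.6, [0, 0, 0], [0, 0, 7.1]], [0.6, [0, 0, 0], [0, 0, 7.1]], [0.6, [0, 0, 0], [0, 0, 7.1]]]}}

```text
time: 78.0
tool_pos: [689.2, -6.2, 179.1]
eef_rot: [[-0.489, 0.872, -0.005], [0.872, 0.489, 0.001], [0.003, -0.004, -1.0]]
force: [-0.1, 0.5, -0.0]
grip_width: 51.2
grip_force: 0.0
```

Call:
{"api": "servo_tool", "payload": {"motion": [[0.6, [0, 0, 0], [0, 0, 7.1]], [0.6, [0, 0, 0], [0, 0, 7.1]], [0.6, [0, 0, 0], [0, 0, 0]], [0.6, [0, 0, 0], [0, 0, 0]], [0.6, [0, 0, 0], [0, 0, 0]]]}}

```text
time: 78.42
tool_pos: [689.8, -6.2, 180.4]
eef_rot: [[-0.269, 0.963, -0.003], [0.963, 0.269, 0.001], [0.001, -0.003, -1.0]]
force: [0.4, 0.3, 0.7]
grip_width: 51.0
grip_force: 0.0
```

```bash
python3 - <<'E'
from h import *
rects(snap('wrist'),115,128,(640,740,-50,40),60,'bar'); to(689,-5.9,93,105.6)
E
```

```text
bar 1443 [689.3  -6.3] [13.5 49.7] 15.9 z 123.0
t 78.5 pos [690.   -6.2 180.7] yaw 105.6 tilt 0.14 q [-0.01  0.51  0.13  1.19  0.    1.29] F [ 0.   0.6 -0.1] grip 51.1 0
-> (689, -5.9, 93, 105.6) shift [ 0.5 -0.7 87.7] turn [-0.1 -0.1 -0. ] dist 88
```

Call:
{"api": "servo_tool", "payload": {"motion": [[0.6, [0.0005, -0.0007, 0.03], [0, 0, 0]], [0.6, [0, 0, 0.03], [0, 0, 0]], [0.6, [0, 0, 0.02], [0, 0, 0]], [0.6, [0, 0, 0.008], [0, 0, 0]], [0.6, [0, 0, 0], [0, 0, 0]], [0.6, [0, 0, 0], [0, 0, 0]], [0.6, [0, 0, 0], [0, 0, 0]], [0, [0, 0, 0], [0, 0, 0]], [0, [0, 0, 0], [0, 0, 0]], [0, [0, 0, 0], [0, 0, 0]], [0, [0, 0, 0], [0, 0, 0]], [0, [0, 0, 0], [0, 0, 0]], [0, [0, 0, 0], [0, 0, 0]], [0, [0, 0, 0], [0, 0, 0]], [0, [0, 0, 0], [0, 0, 0]]], "force": 60}}

```text
time: 79.72
tool_pos: [689.1, -6.2, 94.9]
eef_rot: [[-0.266, 0.964, -0.001], [0.964, 0.266, -0.0], [0.0, -0.001, -1.0]]
force: [-4.2, -0.6, 6.1]
grip_width: 13.2
grip_force: 60.5
```

Call:
{"api": "servo_tool", "payload": {"motion": [[0, [0, 0, 0], [0, 0, -7]], [0, [0, 0, 0], [0, 0, -7]], [0, [0, 0, 0], [0, 0, -7]], [0, [0, 0, 0], [0, 0, -7]], [0, [0, 0, 0], [0, 0, -7]], [0, [0, 0, 0], [0, 0, -7]], [0, [0, 0, 0], [0, 0, -7]], [0, [0, 0, 0], [0, 0, -7]], [0, [0, 0, 0], [0, 0, -7]], [0, [0, 0, 0], [0, 0, -6.3]], [0, [0, 0, 0], [0, 0, 0]], [0, [0, 0, 0], [0, 0, 0]], [0, [0, 0, 0], [0, 0, 0]]]}}

```text
time: 80.8
tool_pos: [688.6, -6.7, 94.8]
eef_rot: [[-0.996, 0.093, -0.002], [0.093, 0.996, -0.001], [0.002, -0.001, -1.0]]
force: [-5.2, -2.6, 7.1]
grip_width: 13.3
grip_force: 60.5
```

```bash
python3 - <<'E'
from h import *
tell()
E
```

```text
t 80.8 pos [688.6  -6.7  94.8] yaw 174.7 tilt 0.13 q [-0.01  0.56 -0.    1.02 -0.    0.08] F [-5.2 -2.6  7.1] grip 13.3 60
```

Call:
{"api": "servo_tool", "payload": {"motion": [[0.6, [0, 0, 0], [0, 0, 0]], [0.6, [0, 0, 0], [0, 0, 0]], [0.6, [0, 0, 0], [0, 0, 0]], [0.6, [0, 0, -0.03], [0, 0, 0]], [0.6, [0, 0, -0.04], [0, 0, 0]], [0.6, [0, 0, -0.04], [0, 0, 0]], [0.6, [0, 0, -0.03], [0, 0, 0]], [0.6, [0.03, -0.02, 0], [0, 0, 0]], [0.6, [0.03, -0.02, 0], [0, 0, 0]], [0.6, [0.03, -0.02, 0], [0, 0, 0]], [0.6, [0.03, -0.02, 0], [0, 0, 0]], [0.6, [0.03, -0.02, 0], [0, 0, 0]], [0.6, [0.03, -0.02, 0], [0, 0, 0]], [0.6, [0.03, 0, 0], [0, 0, 0]], [0.6, [0, 0, 0], [0, 0, 0]], [0.6, [0, 0, 0], [0, 0, 0]]]}}

```text
time: 82.13
tool_pos: [468.8, -106.3, 234.2]
eef_rot: [[-0.996, 0.093, 0.0], [0.093, 0.996, 0.001], [-0.0, 0.001, -1.0]]
force: [1.4, 0.2, 0.1]
grip_width: 51.1
grip_force: 0.0
```

```bash
python3 - <<'E'
from h import *
tell()
for n in('top','side','wrist'):
    s=snap(n,n+'11.png'); rects(s,105,130,(640,740,-50,40),20,n+' bar'); rects(s,33.5 if n!='side' else 30,45,(340,660,-420,-160),300,n+' dr')
EOF=0
cv2.imwrite('pics/c11.png',np.hstack([cv2.resize(load('top')['pixels'][:,:,::-1],(400,300)),cv2.resize(load('side')['pixels'][120:270,180:380,::-1],(400,300))]))
E
```

```text
t 82.1 pos [ 468.8 -106.3  234.2] yaw 174.7 tilt 0.04 q [-0.22  0.09 -0.32  1.16  0.   -0.13] F [1.4 0.2 0.1] grip 51.1 0
top bar 94 [686.7  -7.3] [13.8 50.4] 83.5 z 122.7
top dr 420 [ 605.8 -327.8] [103.2  49.1] 8.6 z 36.6
side bar 158 [686.4  -5.4] [15.2 49.3] 83.4 z 117.9
side dr 1001 [ 531.  -337.6] [261.1  51.5] 7.7 z 32.9
side dr 586 [ 569.4 -216.8] [130.8  48.4] 10.1 z 32.9
side dr 688 [ 430.6 -242.6] [130.3  51.9] 9.8 z 32.9
wrist bar 379 [688.9  -5.8] [10.4 50.1] 84.6 z 123.1
wrist dr 5124 [ 432.3 -244.1] [129.7  46.9] 9.5 z 35.4
wrist dr 6964 [ 515.  -340.6] [227.4  49.1] 6.5 z 35.3
wrist dr 2069 [ 548.  -222.2] [85.3 45.6] 10.4 z 35.3
```

View pics/c11.png

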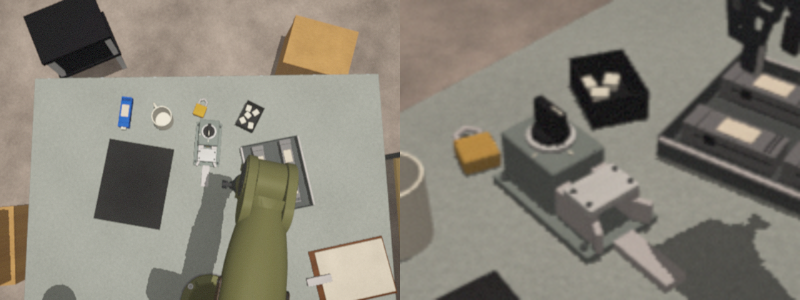

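The knob bar is back along the press axis (parked). The mat is empty, the bystanders are where they were and nothing is held. Handing in.

```bash
python3 -c "
from plant import bot
print(bot.close_job())"
```

```text
the job is handed in; nothing more can be done
None
```

All four grey cases were pressed at the stop for about 5 s each and lie flat, label up, in the drawer; the knob is back to parked and the job is handed in. No plug stands proud in the pictures, but I did not measure how deep they sit below the rim.

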